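# Load the two-bay probe fixture and square it up

### The job

Load the probe fixture: without lifting them off the bench, slide the carrier with the finned heat sink under the overhanging bridge into the left bay and the carrier with the small camera module into the right bay (left and right as the robot looks at the fixture), each fully home against the rear stop, straight and centred in its bay. Then lay the steel straightedge flat on the bench, centred, flush against the front edges of both carriers and leave it there. Last, press the button on top of the bridge all the way down to start the test, leaving the bottle, the reel and the adapter where they stand.

Things in the scene. Friction and masses are not known exactly. Their poses are not given: they have to be found in the camera images.
- fixture: Fixed aluminium and grey probe fixture on the bench, 136 mm wide (y). Origin on the bench midway between its two bays; +x points into the bays, away from the robot (carriers are pushed along +x), +y left, z up. Rear stop: a bar 16 mm high, 136 mm long, front face at x = +38 mm. No side walls and nothing between the bays: a carrier can also slide sideways there
- bridge_edge (a point): Middle of the lower front edge of the fixture's bridge, x = -18 mm, z = 115 mm. The bridge overhangs both bays from there to x = +73 mm, solid to z = 133 mm; probe blocks (x 1 to 35 mm) hang down to z = 93 mm. An upright gripper at a seated carrier's fin would strike it: lean the tool back towards the robot by 30 to 45 degrees, fingers pointing forward under the bridge
- bay_left (a point): Where the origin of the heat-sink carrier must come: left bay, on the bench at x = 0, y = +32 mm of the fixture; axes as the fixture's. Each bay is marked by a grey pad level with the bench
- bay_right (a point): Where the origin of the camera carrier must come: right bay, x = 0, y = -32 mm of the fixture; axes as the fixture's
- carrier_sink: Loose grey plate 76 (x) x 52 (y) x 6 mm with a finned aluminium heat sink (40 x 40 mm, top 26 mm above the bench, from x = -3 mm to the rear). Origin: centre of its underside; +x to its rear edge (which goes to the stop), z up; 0.15 to 0.3 kg. Starts on the bench in front of either bay, beside the other carrier: the two may have to change sides
- carrier_sink_fin (a point): Grip point on the upright fin (10 mm thick across y, 14 mm long along x, top 44 mm above the bench) of the heat-sink carrier, 34 mm above its underside, at x = -29 mm of the carrier
- carrier_sink_front (a point): Middle of the front edge (towards the robot) of the heat-sink carrier, x = -38 mm, 3 mm above its underside
- carrier_cam: Loose grey plate like the other, 76 (x) x 52 (y) x 6 mm, with a small black camera module (24 x 25 mm, round lens, top 24 mm above the bench, from x = 4 mm to 30 mm). Origin: centre of its underside; +x to its rear edge, z up; 0.1 to 0.3 kg
- carrier_cam_fin (a point): Grip point on the upright fin (10 mm thick across y, 14 mm long along x, top 44 mm above the bench) of the camera carrier, 34 mm above its underside, at x = -29 mm of the carrier
- carrier_cam_front (a point): Middle of the front edge (towards the robot) of the camera carrier, x = -38 mm, 3 mm above its underside
- straightedge: Loose flat steel bar, 130 (y) x 46 (x) x 8 mm thick, about 0.2 kg, on the bench at the left, beyond the open parts case; may be lifted. Origin: centre of underside. Its plain long edge at x = +23 mm goes against the carriers, +x along the fixture's +x (it starts roughly away from the robot). The case's lid (150 mm high, world x 0.35 to 0.54, y -0.04) may stand before it: take it with the tool upright, and lay it so
- straightedge_fin (a point): Grip point on the upright fin (10 mm thick across y, 14 mm long along x, top 44 mm above the bench) of the straightedge, 34 mm above its underside, at x = -17 mm of the bar. It stays 43 mm in front of the bridge when the bar is in place. The blue drawer unit left of the parts case is 170 mm high: pass above it
- start_top (a point): Centre of the top of the round grey push button (26 mm across, 151 mm above the bench when up) on the bridge, right of its middle; pressed straight down
- start (a joint): Travel of the push button in m: 0 up, 0.006 fully down; a spring, about 5 N at full travel, brings it back
- flux_bottle: Bystander: small brown bottle, 30 mm across, 73 mm high, standing loose to the right of the work. Origin at the centre of its underside. Must stay where it is
- solder_reel: Bystander: solder reel, 48 mm across, 40 mm high, standing loose to the right front of the work. Origin at the centre of its underside. Must stay where it is
- adapter: Bystander: pale plastic adapter, 51 x 24 x 9 mm, lying loose to the left of the straightedge. Origin at the centre of its underside. Must stay where it is

How it is judged:
On the way, in this order (a step that is already met when the one before it is completed fails the run):
1. both carriers are home in their bays: heat sink left, camera module right (x of carrier_sink in the frame of bay_left between -0.003 and 0.003 m and y of carrier_sink in the frame of bay_left between -0.008 and 0.008 m and angle between the x axis of each of carrier_sink, carrier_cam and the x axis of fixture, either way round below 0.06 rad and height (world z) of each of carrier_sink, carrier_cam below 0.004 m and x of carrier_cam in the frame of bay_right between -0.003 and 0.003 m and y of carrier_cam in the frame of bay_right between -0.008 and 0.008 m), for 0.2 s.
2. the straightedge lies flat and flush against the front edges of both carriers (all of step 1 and x of carrier_sink_front in the frame of straightedge between 0.02 and 0.026 m and x of carrier_cam_front in the frame of straightedge between 0.02 and 0.026 m and y of straightedge in the frame of fixture between -0.015 and 0.015 m and height (world z) of straightedge below 0.004 m and angle between straightedge's own z axis and vertical below 0.05 rad), for 0.2 s.
3. the button is pressed all the way down (value of joint start above 0.0048 m), for 0.05 s.
At the end, for the whole second after the job is handed in: Carriers flat, each within 3 mm of fully home, 8 mm of its bay's middle sideways and 0.06 rad of straight; straightedge flat, its plain edge within 3 mm of the middle of both front edges, its middle within 15 mm of the fixture's; button pressed last (4.8 of 6 mm or more); all at rest (all of step 2 and linear speed of each of carrier_sink, carrier_cam, straightedge below 0.01 m/s); the robot touches nothing.
It fails at once if a carrier is lifted off the bench (10 mm or more) or tipped (height (world z) of any of carrier_sink, carrier_cam above 0.01 m or angle between any of carrier_sink, carrier_cam's own z axis and vertical above 0.25 rad).
It fails at once if a bystander is moved by more than 20 mm (distance of any of flux_bottle, solder_reel, adapter from where it was at the start of the episode above 0.02 m).
It also fails if it takes over 72 s, if anything falls off the work surface, if the arm or the gripper's body presses on something with over 40 N, if the wrist force passes 120 N, or if a joint passes its speed limit or range.

### The arm

A 6-joint arm with a two-finger parallel gripper is mounted at the origin on a cart in front of the work surface, level with it; the furniture and walls round the work are solid. World frame = base frame: x ahead of the robot, y to its left, z up, the work surface at z = 0. Lengths are in m, angles in rad, forces in N, time in s.
With the tool pointing down it reaches from about 0.325 to 0.775 m from the base axis. Payload 5.5 kg.
Tool frame: the origin (TCP) lies at the very end of the fingers, on their centre line; the grasp point (between the pads) lies 19 mm behind it; z points along the fingers, y is the line along which they close (so a half turn about z gives the same grasp; the last joint's range is limited). The gripper opens to 88 mm and grips with 3 to 60 N. Pads are 20 mm wide; open, the fingers measure 115 mm over their backs; the gripper's body (75 mm by 178 mm) begins 61 mm behind the grasp point.
Start: joints at [1.101, 0.091, 1.231, -0, 1.82, -0.057], TCP at [0.241, 0.55, 0.186] pointing down, gripper open.
Joint ranges: [-2.87, 2.87], [-0.86, 2.18], [0.17, 2.46], [-1.51, 4.65], [0.06, 2.69], [-2.65, 2.65]. Speed limits (rad/s): [2.57, 2.57, 3.01, 3.14, 3.14, 3.14].

### API

Orientations are given as a rotation vector (axis times angle).
In Python, from station import r gives the robot as it stands. The module is installed in compiled form; this text tells all that it offers.
- The arm moves only by the tool servo_tool, never from a script. Its argument "rows" is a list of rows, each an object with "offset": the shift along the tool's x, y, z in units of 0.15 m (1.0 is 0.15 m), a list of three; "delta_rot": the turn, a rotation vector about the tool's x, y, z in units of 360 degrees (1.0 is 360 degrees), a list of three; "fingers": the closure, from -1 (fully open) to 1 (shut), so that 0 is half open. In form: [{"offset": [tx, ty, tz], "delta_rot": [wx, wy, wz], "fingers": fingers}, ...]. A call has 1 to 20 rows; each row is the pose to reach, as a shift and turn from the pose commanded when the call began, along the tool's axes at that moment, turning the shorter way round; what a row does not reach only later rows make up. A row lasts 1/10 s, in which the tool goes at most 50 mm and 8.59 degrees, less where a joint would pass 70% of its speed; a pose out of reach is approached as far as the arm can. A call with a number of a shift or a turn outside -1 to 1 is refused whole. A call with a gripper value outside its range is refused whole. The fingers move at their own pace and stop on an object; the grip force is fixed at half the most. Time passes only in rows, so rows that repeat a pose let the fingers close. It gives the time, the measured TCP pose, the force, the opening and the grip force at its end, in the units of the state.
- r.sense(): the state, without advancing time (a new reading comes with each control period).
- r.camera(name): name is "scene" or "top" or "wrist"; returns the picture (400x640x3 uint8, red, green, blue); there is no depth.
- r.get_calibration(name): a dict with "fx", "fy", "cx", "cy" (pixels), "R" (3x3) and "t" (3): a world point X has camera coordinates R X + t. Camera axes: x right, y down, z forward; pixel columns grow to the right and rows downward; lengths in m; the calibration is good to about 2 mm. A picture is of the moment at which its call begins: read the wrist's pose just before it. get_calibration takes no time and is no camera call; for the wrist camera it gives the pose at the moment of the call.
- r.close_job(): hands the job in; it is judged then, once.
Trained networks look in the newest picture that a camera, given by its name, has taken for a name from the list of things; names that differ only in an ending like _2 or _b are one class to them, and where a whole thing is asked for, a point or a joint stands for the part that bears it (a point fixed in the world has none). Each returns a list of dicts, best first, with "confidence" (0 to 1); they miss things now and then, are a little off and sometimes report something else, mostly with a low value. They report only what shows in the picture. A call takes as long as a camera call.
- r.spot_in(target, camera): "box" ([left, top, width, height] in pixels, round what is visible of it).
- r.outline_of(target, camera): "mask" (400x640 bool, what is visible of it) and "box" ([left, top, width, height] in pixels, round what is visible of it).
- r.place_of(target, camera): "position" ([column, row] in pixels: a listed point, or the origin of a listed thing).
The state is a dict: "clock": time; "q": joint angles; "joint_vel": joint speeds; "joint_torque": joint torques, N m; "position": TCP position; "orientation": TCP orientation; "force": force on the tool from outside, world axes, zero at the start; "torque": the same for the moment, N m; "finger_gap": finger opening in m; "finger_force": force on a finger pad.
Only numpy, scipy, OpenCV 4.12 (cv2) and the standard library are available. Lean on these libraries where they do the work, as an engineer would, in place of code of your own. Each camera call takes 0.05 s, during which the arm holds its last target. There are 200 camera calls.

## Working session

There is one attempt and no reset: what is moved stays moved. The work goes in short steps, Python scripts to look and compute and a tool call to move; the robot and the scene stay as the last step left them, time stands still between calls to the robot, and variables do not carry over. Pictures are saved under pics/ and viewed, at most 10 in all, crops included, and the job is handed in when it is done.

Besides the shell and the picture viewer there is one more tool, called after "Emit:" by a JSON object that holds its "api" and its "payload". servo_tool: Moves the arm, as the interface text tells. Shifts and turns lie within -1 to 1; 1 stands for 0.15 m of shift or 360 degrees of turn. Its arguments: {"type":"object","properties":{"rows":{"type":"array","items":{"type":"object","properties":{"offset":{"type":"array","items":{"type":"number"}},"delta_rot":{"type":"array","items":{"type":"number"}},"fingers":{"type":"number"}}}}},"required":["rows"]}

```bash
mkdir -p pics
cat > h.py <<'E'
import numpy as np, cv2
from scipy.spatial.transform import Rotation as Ro
from station import r
def ray(cal,p):
    d=np.array([(p[0]-cal['cx'])/cal['fx'],(p[1]-cal['cy'])/cal['fy'],1.])
    R=np.array(cal['R']);t=np.array(cal['t']).ravel()
    return -R.T@t, R.T@d
def onz(cal,p,z):
    c,d=ray(cal,p); return c+d*(z-c[2])/d[2]
def snap(name,f):
    im=r.camera(name); cv2.imwrite('pics/'+f,im[:,:,::-1]); return im
E
python3 - <<'E'
from h import *
s=r.sense();print(s)
Z={'fixture':0,'bridge_edge':.115,'carrier_sink':0,'carrier_sink_fin':.034,'carrier_sink_front':.003,'carrier_cam':0,'carrier_cam_fin':.034,'carrier_cam_front':.003,'straightedge':0,'straightedge_fin':.034,'start_top':.151,'flux_bottle':0,'solder_reel':0,'adapter':0,'bay_left':0,'bay_right':0}
for c in ['scene','top']:
    snap(c,c+'0.png');cal=r.get_calibration(c);print(c,cal)
    for n,z in Z.items():
        print(n,[(np.round(o['confidence'],2),np.round(o['position']),np.round(onz(cal,o['position'],z),4)) for o in r.place_of(n,c)[:2]])
E
```

```text
{'clock': 0.0, 'q': array([ 1.10131376e+00,  9.18391401e-02,  1.23189686e+00, -1.12446129e-05,
        1.81982273e+00, -5.66692992e-02]), 'joint_vel': array([-0.00068256, -0.00082609,  0.0018356 , -0.000418  ,  0.00068941,
       -0.00057824]), 'joint_torque': array([-2.80592667e-04, -4.46465886e+01, -4.06439424e+01,  6.99731056e-02,
        2.97275546e-02, -1.35206005e-04]), 'position': array([0.24052698, 0.5492588 , 0.18471259]), 'orientation': array([-6.43752322e-01, -3.07441577e+00,  2.98602394e-03]), 'force': array([ 0.25713418, -0.09489809, -0.06187512]), 'torque': array([ 0.01656501, -0.00504779,  0.05174402]), 'finger_force': 0.0, 'finger_gap': 0.0876598433756211}
scene {'fx': 461.6983282783062, 'fy': 461.6983282783062, 'cx': 319.20754722952955, 'cy': 198.91275901844813, 'R': array([[-0.43553144, -0.90014825, -0.00674405],
       [-0.52979789,  0.26238215, -0.80651708],
       [ 0.72775446, -0.34769056, -0.59117232]]), 't': array([0.12903544, 0.39006446, 1.08606357])}
fixture []
bridge_edge []
carrier_sink []
carrier_sink_fin []
carrier_sink_front []
carrier_cam []
carrier_ca
[... 1729 characters left out ...]
([ 0.389 , -0.3065,  0.151 ])), (np.float64(0.42), array([377., 178.]), array([ 0.5549, -0.3171,  0.151 ]))]
flux_bottle [(np.float64(0.65), array([417., 222.]), array([ 0.4152, -0.4839,  0.    ]))]
solder_reel [(np.float64(0.45), array([418., 242.]), array([ 0.3412, -0.486 ,  0.    ]))]
adapter [(np.float64(0.57), array([225., 174.]), array([0.6058, 0.2341, 0.    ]))]
bay_left [(np.float64(0.96), array([351., 193.]), array([ 0.5299, -0.244 ,  0.    ])), (np.float64(0.74), array([375., 226.]), array([ 0.4031, -0.3285,  0.    ]))]
bay_right [(np.float64(0.79), array([369., 193.]), array([ 0.5268, -0.3105,  0.    ])), (np.float64(0.29), array([367., 191.]), array([ 0.5353, -0.304 ,  0.    ]))]
```

View pics/scene0.png

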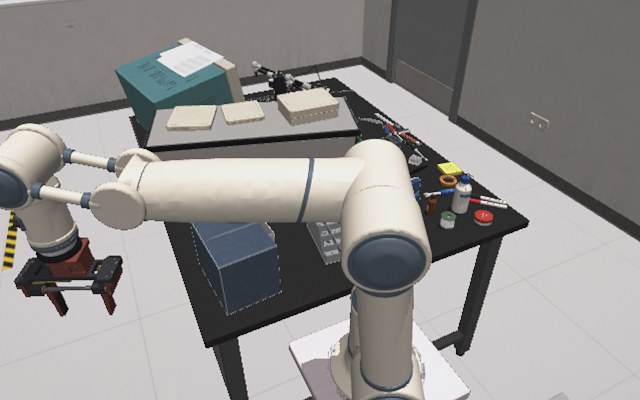

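View pics/top0.png

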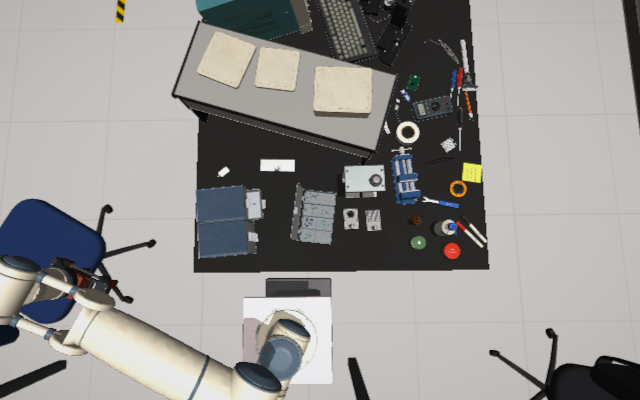

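The top view shows the camera carrier at (351,218), on the left, and the heat-sink carrier at (374,219), on the right, so they must swap sides. The fixture is at (365,180), the straightedge at (278,165) and the adapter at (223,172). I'll move the arm over the work to look with the wrist camera.

Emit:
{"api": "servo_tool", "payload": {"rows": [{"offset": [0, 0, -0.6], "delta_rot": [0, 0, -0.02], "fingers": -1}, {"offset": [-0.65, -0.66, -1], "delta_rot": [0, 0, -0.0658], "fingers": -1}, {"offset": [-0.65, -0.66, -1], "delta_rot": [0, 0, -0.0658], "fingers": -1}, {"offset": [-0.65, -0.66, -1], "delta_rot": [0, 0, -0.0658], "fingers": -1}, {"offset": [-0.65, -0.66, -1], "delta_rot": [0, 0, -0.0658], "fingers": -1}, {"offset": [-0.65, -0.66, -1], "delta_rot": [0, 0, -0.0658], "fingers": -1}]}}

```text
clock: 2.3
position: [0.2913, 0.4189, 0.3389]
orientation: [0.004, 3.138, 0.007]
force: [-0.9, -0.7, -0.5]
finger_gap: 0.0875
finger_force: 0.0
```

Emit:
{"api": "servo_tool", "payload": {"rows": [{"offset": [-0.4, -1, 0], "delta_rot": [0, 0, 0], "fingers": -1}, {"offset": [-0.4, -1, 0], "delta_rot": [0, 0, 0], "fingers": -1}, {"offset": [-0.4, -1, 0], "delta_rot": [0, 0, 0], "fingers": -1}, {"offset": [-0.4, -1, 0], "delta_rot": [0, 0, 0], "fingers": -1}]}}

```text
clock: 2.7
position: [0.3514, 0.2678, 0.334]
orientation: [-0.004, -3.14, 0.003]
force: [-0.0, 1.1, -0.5]
finger_gap: 0.0879
finger_force: 0.0
```

Emit:
{"api": "servo_tool", "payload": {"rows": [{"offset": [0, -1, 0], "delta_rot": [0, 0, 0], "fingers": -1}, {"offset": [0, -1, 0], "delta_rot": [0, 0, 0], "fingers": -1}, {"offset": [0, -1, 0], "delta_rot": [0, 0, 0], "fingers": -1}]}}

```text
clock: 3.0
position: [0.3504, 0.1199, 0.3338]
orientation: [0.005, -3.138, 0.0]
force: [0.9, -0.1, 0.2]
finger_gap: 0.088
finger_force: 0.0
```

Emit:
{"api": "servo_tool", "payload": {"rows": [{"offset": [0, -1, 0], "delta_rot": [0, 0, 0], "fingers": -1}, {"offset": [0, -1, 0], "delta_rot": [0, 0, 0], "fingers": -1}, {"offset": [0, -1, 0], "delta_rot": [0, 0, 0], "fingers": -1}]}}

```text
clock: 3.3
position: [0.351, -0.0307, 0.3342]
orientation: [0.005, -3.14, -0.002]
force: [0.7, -0.0, 0.1]
finger_gap: 0.0877
finger_force: 0.0
```

Emit:
{"api": "servo_tool", "payload": {"rows": [{"offset": [0, -1, 0], "delta_rot": [0, 0, 0], "fingers": -1}, {"offset": [0, -1, 0], "delta_rot": [0, 0, 0], "fingers": -1}, {"offset": [0, -1, 0], "delta_rot": [0, 0, 0], "fingers": -1}]}}

```text
clock: 3.6
position: [0.3515, -0.1814, 0.3341]
orientation: [0.003, -3.14, -0.003]
force: [0.7, 0.4, 0.2]
finger_gap: 0.0877
finger_force: 0.0
```

Emit:
{"api": "servo_tool", "payload": {"rows": [{"offset": [0, -0.7, 0], "delta_rot": [0, 0, 0], "fingers": -1}, {"offset": [0, -0.7, 0], "delta_rot": [0, 0, 0], "fingers": -1}, {"offset": [0, -0.7, 0], "delta_rot": [0, 0, 0], "fingers": -1}, {"offset": [0, -0.7, 0], "delta_rot": [0, 0, 0], "fingers": -1}, {"offset": [0, -0.7, 0], "delta_rot": [0, 0, 0], "fingers": -1}]}}

```text
clock: 4.1
position: [0.3517, -0.2839, 0.3351]
orientation: [0.004, -3.141, -0.002]
force: [0.4, -0.8, 0.9]
finger_gap: 0.0879
finger_force: 0.0
```

```bash
cat >> h.py <<'E'
Z={'fixture':0,'bridge_edge':.115,'carrier_sink':0,'carrier_sink_fin':.034,'carrier_sink_front':.003,'carrier_cam':0,'carrier_cam_fin':.034,'carrier_cam_front':.003,'straightedge':0,'straightedge_fin':.034,'start_top':.151,'flux_bottle':0,'solder_reel':0,'adapter':0,'bay_left':0,'bay_right':0}
def look(c,names=Z,k=2):
    cal=r.get_calibration(c)
    for n in names:
        print(n,[(round(float(o['confidence']),2),np.round(o['position']).tolist(),np.round(onz(cal,o['position'],Z[n]),4).tolist()) for o in r.place_of(n,c)[:k]])
def st():
    s=r.sense();print(s['clock'],np.round(s['position'],4),'\n',np.round(Ro.from_rotvec(s['orientation']).as_matrix(),3),np.round(s['force'],1),round(s['finger_gap'],4));return s
E
python3 - <<'E'
from h import *
st();snap('wrist','w1.png')
cal=r.get_calibration('wrist');print(cal['R'],cal['t'])
look('wrist')
E
```

```text
4.1 [ 0.3517 -0.2839  0.3351] 
 [[-1.    -0.002 -0.001]
 [-0.002  1.     0.002]
 [ 0.001  0.002 -1.   ]] [ 0.4 -0.8  0.9] 0.0879
[[-4.05820594e-03  9.99991557e-01  6.46280255e-04]
 [ 9.58141922e-01  3.70335805e-03  2.86269702e-01]
 [ 2.86264891e-01  1.78096961e-03 -9.58148861e-01]] [ 0.28359345 -0.41381763  0.43356168]
fixture [(0.81, [321.0, 254.0], [0.5325, -0.2775, 0.0])]
bridge_edge [(0.68, [322.0, 277.0], [0.5137, -0.2765, 0.115])]
carrier_sink [(0.71, [202.0, 147.0], [0.3387, -0.4766, 0.0]), (0.67, [294.0, 198.0], [0.4259, -0.3263, 0.0])]
carrier_sink_fin [(0.71, [293.0, 186.0], [0.3966, -0.3233, 0.034])]
carrier_sink_front [(0.91, [292.0, 176.0], [0.3862, -0.3278, 0.003])]
carrier_cam [(0.73, [344.0, 203.0], [0.435, -0.2391, 0.0])]
carrier_cam_fin []
carrier_cam_front [(0.56, [343.0, 181.0], [0.3947, -0.2414, 0.003]), (0.32, [296.0, 188.0], [0.4067, -0.3221, 0.003])]
straightedge []
straightedge_fin []
start_top [(0.68, [296.0, 315.0], [0.553, -0.3131, 0.151])]
flux_bottle [(0.95, [208.0, 195.0], [0.4211, -0.4734, 0.0])]
solder_reel [(0.98, [203.0, 149.0], [0.3417, -0.475, 0.0]), (0.52, [343.0, 190.0], [0.4114, -0.2404, 0.0])]
adapter []
bay_left []
bay_right [(0.88, [309.0, 258.0], [0.5405, -0.3005, 0.0]), (0.31, [211.0, 195.0], [0.4211, -0.4696, 0.0])]
```

View pics/w1.png

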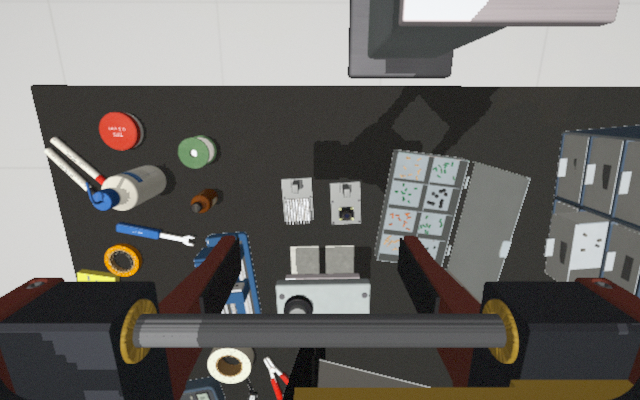

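Run:
```python
from h import *
im=cv2.imread('pics/w1.png')
cv2.imwrite('pics/w1c.png',cv2.resize(im[170:318,260:385],None,fx=4,fy=4,interpolation=cv2.INTER_CUBIC))
r.camera('wrist');cal=r.get_calibration('wrist')
for n in ['carrier_sink','carrier_cam','fixture']:
    for o in r.outline_of(n,'wrist')[:2]:
        print(n,o['confidence'],o['box'])
        c=max(cv2.findContours(o['mask'].astype('uint8'),0,2)[0],key=cv2.contourArea)
        b=cv2.boxPoints(cv2.minAreaRect(c));print(np.round(b).tolist())
        print([np.round(onz(cal,p,.006),4).tolist() for p in b])
```

```text
carrier_sink 0.77 [280.6, 181.7, 36.3, 40.6]
[[283.0, 179.0], [313.0, 178.0], [314.0, 222.0], [284.0, 223.0]]
[[0.3889, -0.3452, 0.006], [0.3872, -0.2944, 0.006], [0.4662, -0.2923, 0.006], [0.468, -0.3452, 0.006]]
carrier_cam 0.56 [328.7, 180.6, 32.8, 44.7]
[[331.0, 182.0], [362.0, 182.0], [362.0, 225.0], [331.0, 225.0]]
[[0.3947, -0.2636, 0.006], [0.3946, -0.2111, 0.006], [0.4722, -0.208, 0.006], [0.4723, -0.2626, 0.006]]
carrier_cam 0.31 [192.2, 186.2, 26.0, 29.1]
[[188.0, 206.0], [209.0, 185.0], [222.0, 198.0], [201.0, 219.0]]
[[0.4376, -0.5106, 0.006], [0.4002, -0.4706, 0.006], [0.4231, -0.4505, 0.006], [0.4615, -0.4906, 0.006]]
fixture 0.81 [274.5, 244.5, 98.9, 69.3]
[[277.0, 246.0], [371.0, 246.0], [371.0, 313.0], [277.0, 313.0]]
[[0.5127, -0.3593, 0.006], [0.5125, -0.1902, 0.006], [0.6528, -0.1834, 0.006], [0.653, -0.3643, 0.006]]
```

View pics/w1c.png

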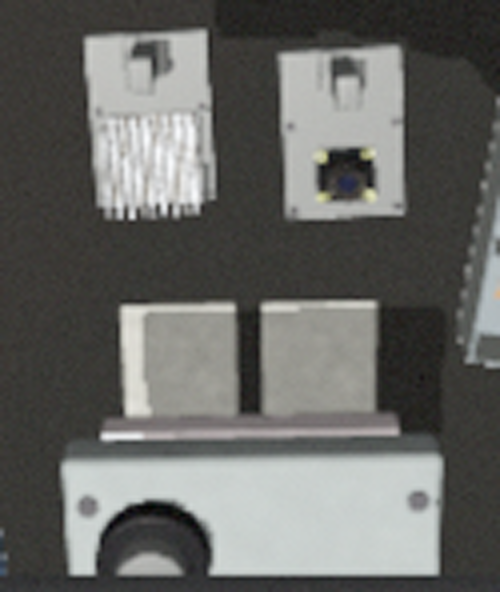

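Run:
```python
from h import *
cal=r.get_calibration('wrist')
P={'sink fl':(84,37,.006),'sink fr':(208,29,.006),'sink rr':(216,199,.006),'sink fin top front':(142,68,.044),'cam fl':(278,50,.006),'cam fr':(402,44,.006),'cam rl':(286,219,.006),'cam rr':(404,213,.006),'cam fin':(347,88,.044),
'padR a':(120,305,0),'padR b':(237,303,0),'padL a':(261,302,0),'padL b':(378,300,0),'padL r':(378,415,0),'bt a':(61,458,.133),'bt b':(442,455,.133),'bl a':(63,441,.115),'bl b':(440,437,.115)}
for k,(u,v,z) in P.items(): print(k,np.round(onz(cal,((u+.5)/4+259.5,(v+.5)/4+169.5),z),4))
```

```text
sink fl [ 0.3894 -0.3487  0.006 ]
sink fr [ 0.3859 -0.2963  0.006 ]
sink rr [ 0.4619 -0.2932  0.006 ]
sink fin top front [ 0.3935 -0.3215  0.044 ]
cam fl [ 0.3949 -0.2667  0.006 ]
cam fr [ 0.3922 -0.2143  0.006 ]
cam rl [ 0.4712 -0.2624  0.006 ]
cam rr [ 0.4683 -0.2105  0.006 ]
cam fin [ 0.4015 -0.2405  0.044 ]
padR a [ 0.5152 -0.3371  0.    ]
padR b [ 0.5141 -0.2839  0.    ]
padL a [ 0.5136 -0.273   0.    ]
padL b [ 0.5126 -0.2199  0.    ]
padL r [ 0.571  -0.2179  0.    ]
bt a [ 0.5139 -0.3463  0.133 ]
bt b [ 0.5125 -0.2112  0.133 ]
bl a [ 0.5176 -0.3481  0.115 ]
bl b [ 0.5157 -0.209   0.115 ]
```

```bash
cat >> h.py <<'E'
def ori(yaw,th): return Ro.from_euler('z',yaw)*Ro.from_euler('y',-np.radians(th))*Ro.from_matrix(np.diag([-1.,1,-1]))
def plan(seq,s=None):
    """seq of (grasp xyz, yaw, tilt deg): offsets/turns of each leg from the pose before it"""
    s=s or r.sense(); p=np.array(s['position']);R=Ro.from_rotvec(s['orientation'])
    for g,yaw,th in seq:
        R2=ori(yaw,th);p2=np.array(g)+R2.apply([0,0,.019])
        print('off',np.round(R.inv().apply(p2-p)/.15,3).tolist(),'rot',np.round((R.inv()*R2).as_rotvec()/(2*np.pi),4).tolist(),'->',np.round(p2,4))
        p,R=p2,R2
E
python3 - <<'E'
from h import *
f=[.3967,-.322]
plan([((*f,.134),.06,40),((*f,.034),.06,40)])
E
```

```text
off [-0.388, -0.241, 1.443] rot [-0.0033, -0.1111, -0.0091] -> [ 0.4089 -0.3213  0.1194]
off [0.429, -0.0, 0.511] rot [0.0, 0.0, 0.0] -> [ 0.4089 -0.3213  0.0194]
```

Emit:
{"api": "servo_tool", "payload": {"rows": [{"offset": [-0.388, -0.241, 0.95], "delta_rot": [-0.0033, -0.1111, -0.0091], "fingers": 0.32}, {"offset": [-0.388, -0.241, 0.95], "delta_rot": [-0.0033, -0.1111, -0.0091], "fingers": 0.32}, {"offset": [-0.388, -0.241, 0.95], "delta_rot": [-0.0033, -0.1111, -0.0091], "fingers": 0.32}, {"offset": [-0.388, -0.241, 0.95], "delta_rot": [-0.0033, -0.1111, -0.0091], "fingers": 0.32}, {"offset": [-0.388, -0.241, 0.95], "delta_rot": [-0.0033, -0.1111, -0.0091], "fingers": 0.32}, {"offset": [-0.388, -0.241, 0.95], "delta_rot": [-0.0033, -0.1111, -0.0091], "fingers": 0.32}, {"offset": [-0.388, -0.241, 0.95], "delta_rot": [-0.0033, -0.1111, -0.0091], "fingers": 0.32}, {"offset": [-0.388, -0.241, 0.95], "delta_rot": [-0.0033, -0.1111, -0.0091], "fingers": 0.32}, {"offset": [-0.388, -0.241, 0.95], "delta_rot": [-0.0033, -0.1111, -0.0091], "fingers": 0.32}]}}

```text
clock: 6.05
position: [0.4308, -0.3021, 0.2065]
orientation: [-0.022, 2.47, 0.017]
force: [-1.8, -0.0, -0.4]
finger_gap: 0.0302
finger_force: 0.0
```

Run:
```python
from h import *
s=st();print(s['q'])
f=[.3967,-.322]
snap('wrist','w2.png');look('wrist',['carrier_sink_fin','carrier_cam_fin','carrier_sink_front','carrier_cam_front','bridge_edge','fixture','bay_left','bay_right'])
plan([((*f,.034),.06,40)])
```

```text
6.05 [ 0.4308 -0.3021  0.2065] 
 [[-0.783 -0.02   0.622]
 [-0.011  1.     0.018]
 [-0.622  0.007 -0.783]] [-1.8 -0.  -0.4] 0.0302
[-1.11173024 -0.5794626   1.9081571   0.60241868  1.50623529 -2.64434816]
carrier_sink_fin [(0.74, [295.0, 39.0], [0.3945, -0.3214, 0.034]), (0.39, [305.0, 245.0], [0.7879, -0.3177, 0.034])]
carrier_cam_fin [(0.91, [388.0, 51.0], [0.4042, -0.2376, 0.034])]
carrier_sink_front [(0.61, [291.0, 12.0], [0.3865, -0.3255, 0.003])]
carrier_cam_front [(0.91, [384.0, 23.0], [0.3944, -0.2392, 0.003])]
bridge_edge [(0.82, [340.0, 196.0], [0.5168, -0.2758, 0.115])]
fixture [(0.75, [333.0, 132.0], [0.5337, -0.2783, 0.0])]
bay_left [(0.88, [358.0, 128.0], [0.5274, -0.2474, 0.0]), (0.42, [304.0, 242.0], [0.8401, -0.3209, 0.0])]
bay_right [(0.72, [313.0, 131.0], [0.5333, -0.3043, 0.0])]
off [0.885, -0.138, 0.878] rot [-0.0031, -0.0041, -0.006] -> [ 0.4089 -0.3213  0.0194]
```

View pics/w2.png

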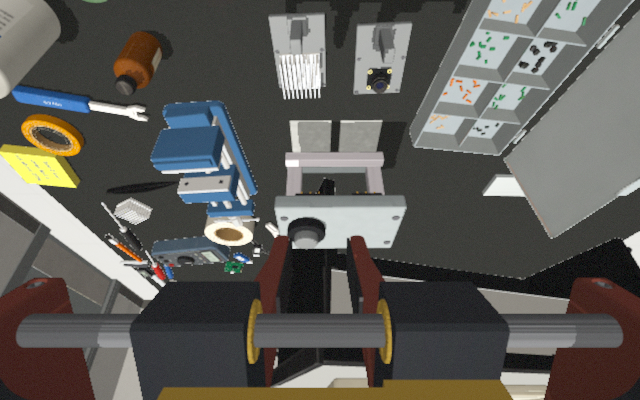

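The sink fin shows at (295,39), the camera fin at (388,51) and the bridge edge at (340,196). Joint 6 sits at its limit, so I'll use the half-turned grasp.

Emit:
{"api": "servo_tool", "payload": {"rows": [{"offset": [0, 0, 0], "delta_rot": [0, 0, 0.28], "fingers": 0.32}, {"offset": [0, 0, 0], "delta_rot": [0, 0, 0.28], "fingers": 0.32}, {"offset": [0, 0, 0], "delta_rot": [0, 0, 0.28], "fingers": 0.32}, {"offset": [0, 0, 0], "delta_rot": [0, 0, 0.28], "fingers": 0.32}, {"offset": [0, 0, 0], "delta_rot": [0, 0, 0.28], "fingers": 0.32}, {"offset": [0, 0, 0], "delta_rot": [0, 0, 0.28], "fingers": 0.32}, {"offset": [0, 0, 0], "delta_rot": [0, 0, 0.28], "fingers": 0.32}, {"offset": [0, 0, 0], "delta_rot": [0, 0, 0.28], "fingers": 0.32}, {"offset": [0, 0, 0], "delta_rot": [0, 0, 0.28], "fingers": 0.32}, {"offset": [0, 0, 0], "delta_rot": [0, 0, 0.28], "fingers": 0.32}, {"offset": [0, 0, 0], "delta_rot": [0, 0, 0.28], "fingers": 0.32}, {"offset": [0, 0, 0], "delta_rot": [0, 0, 0.28], "fingers": 0.32}]}}

```text
clock: 7.7
position: [0.4303, -0.3018, 0.2055]
orientation: [2.021, 1.689, 0.723]
force: [-0.1, 0.4, -0.5]
finger_gap: 0.0298
finger_force: 0.0
```

```bash
sed -i 's/np.diag(\[-1.,1,-1\])/np.diag([1.,-1,-1])/' h.py
python3 - <<'E'
from h import *
s=st();print(s['q'])
f=[.3967,-.322]
plan([((*f,.134),.06,40),((*f,.034),.06,40)])
E
```

```text
7.7 [ 0.4303 -0.3018  0.2055] 
 [[ 0.133  0.771  0.622]
 [ 0.983 -0.184  0.018]
 [ 0.128  0.609 -0.782]] [-0.1  0.4 -0.5] 0.0298
[-1.11315057 -0.58119459  1.91137746  0.60353798  1.50583965 -0.87934105]
off [-0.22, -0.436, 0.357] rot [-0.0002, 0.0056, 0.2131] -> [ 0.4089 -0.3213  0.1194]
off [-0.429, 0.0, 0.511] rot [0.0, 0.0, 0.0] -> [ 0.4089 -0.3213  0.0194]
```

Emit:
{"api": "servo_tool", "payload": {"rows": [{"offset": [-0.22, -0.436, 0.357], "delta_rot": [0, 0.0056, 0.2131], "fingers": 0.32}, {"offset": [-0.22, -0.436, 0.357], "delta_rot": [0, 0.0056, 0.2131], "fingers": 0.32}, {"offset": [-0.22, -0.436, 0.357], "delta_rot": [0, 0.0056, 0.2131], "fingers": 0.32}, {"offset": [-0.22, -0.436, 0.357], "delta_rot": [0, 0.0056, 0.2131], "fingers": 0.32}, {"offset": [-0.22, -0.436, 0.357], "delta_rot": [0, 0.0056, 0.2131], "fingers": 0.32}, {"offset": [-0.22, -0.436, 0.357], "delta_rot": [0, 0.0056, 0.2131], "fingers": 0.32}, {"offset": [-0.22, -0.436, 0.357], "delta_rot": [0, 0.0056, 0.2131], "fingers": 0.32}, {"offset": [-0.22, -0.436, 0.357], "delta_rot": [0, 0.0056, 0.2131], "fingers": 0.32}, {"offset": [-0.22, -0.436, 0.357], "delta_rot": [0, 0.0056, 0.2131], "fingers": 0.32}, {"offset": [-0.22, -0.436, 0.357], "delta_rot": [0, 0.0056, 0.2131], "fingers": 0.32}, {"offset": [-0.22, -0.436, 0.357], "delta_rot": [0, 0.0056, 0.2131], "fingers": 0.32}]}}

```text
clock: 8.8
position: [0.4089, -0.3216, 0.1195]
orientation: [-2.934, -0.103, -1.067]
force: [-0.4, -0.6, -0.3]
finger_gap: 0.0299
finger_force: 0.0
```

Run:
```python
from h import *
s=st();print(s['q'])
f=[.3967,-.322]
plan([((*f,.034),.06,40)])
```

```text
8.8 [ 0.4089 -0.3216  0.1195] 
 [[ 0.765  0.068  0.641]
 [ 0.055 -0.998  0.04 ]
 [ 0.642  0.005 -0.767]] [-0.4 -0.6 -0.3] 0.0299
[-1.21511065 -0.53964465  2.0470921   0.66937215  1.4331765   0.25981882]
off [-0.428, -0.006, 0.511] rot [-0.0002, 0.0001, 0.0015] -> [ 0.4089 -0.3213  0.0194]
```

Emit:
{"api": "servo_tool", "payload": {"rows": [{"offset": [-0.2, -0.003, 0.25], "delta_rot": [0, 0, 0], "fingers": 0.32}, {"offset": [-0.36, -0.003, 0.43], "delta_rot": [0, 0, 0.0015], "fingers": 0.32}, {"offset": [-0.428, -0.003, 0.511], "delta_rot": [0, 0, 0.0015], "fingers": 0.32}, {"offset": [-0.428, -0.003, 0.511], "delta_rot": [0, 0, 0.0015], "fingers": 0.32}, {"offset": [-0.428, -0.003, 0.511], "delta_rot": [0, 0, 0.0015], "fingers": 1}, {"offset": [-0.428, -0.003, 0.511], "delta_rot": [0, 0, 0.0015], "fingers": 1}, {"offset": [-0.428, -0.003, 0.511], "delta_rot": [0, 0, 0.0015], "fingers": 1}, {"offset": [-0.428, -0.003, 0.511], "delta_rot": [0, 0, 0.0015], "fingers": 1}]}}

```text
clock: 9.6
position: [0.4093, -0.3222, 0.021]
orientation: [-2.932, -0.085, -1.067]
force: [0.2, 0.4, -0.3]
finger_gap: 0.002
finger_force: 0.0
```

Run:
```python
from h import *
s=st()
F=np.array([.533,-.278]);c,sn=np.cos(.015),np.sin(.015)
def fx(x,y): return (F[0]+c*x-sn*y,F[1]+sn*x+c*y,.034)
# right lane in front of stop, then left, then home (+4 mm)
plan([((.4250,-.322,.034),.03,40),(fx(-35,-.032) if 0 else fx(-.037,-.037),.015,40),(fx(-.037,.032),.015,40),(fx(-.026,.032),.015,40)])
```

```text
9.6 [ 0.4093 -0.3222  0.021 ] 
 [[ 0.765  0.058  0.642]
 [ 0.044 -0.998  0.038]
 [ 0.643 -0.001 -0.766]] [ 0.2  0.4 -0.3] 0.002
off [0.136, 0.007, 0.128] rot [-0.003, -0.0, 0.0033] -> [ 0.4372 -0.3216  0.0194]
off [0.366, -0.027, 0.307] rot [-0.0015, 0.0, 0.0018] -> [ 0.5088 -0.3154  0.0194]
off [-0.0, -0.46, -0.0] rot [0.0, 0.0, 0.0] -> [ 0.5077 -0.2464  0.0194]
off [0.056, 0.0, 0.047] rot [0.0, 0.0, 0.0] -> [ 0.5187 -0.2462  0.0194]
```

The gap of 2 mm shows the grasp missed, so I'll take a picture.

Run:
```python
from h import *
im=snap('wrist','w3.png');a=im
look('wrist',['carrier_sink_fin','carrier_cam_fin','carrier_sink_front','carrier_cam_front','bridge_edge'],1)
b=r.camera('top');look('top',['carrier_sink_fin','carrier_cam_fin','carrier_sink_front','carrier_cam_front','carrier_sink','carrier_cam'],1)
t=cv2.resize(b[150:270,310:440],None,fx=4,fy=4)[:480]
o=np.zeros((480,770+30-0,3),'uint8');o[:,:520]=t[:,:520]; o[:175,520:]=cv2.resize(a,(280,175))
cv2.imwrite('pics/m3.png',o[:,:,::-1])
```

```text
carrier_sink_fin [(0.62, [318.0, 239.0], [0.399, -0.3205, 0.034])]
carrier_cam_fin [(0.91, [186.0, 226.0], [0.4024, -0.2383, 0.034])]
carrier_sink_front [(0.62, [316.0, 266.0], [0.3886, -0.3195, 0.003])]
carrier_cam_front [(0.66, [203.0, 251.0], [0.3948, -0.2402, 0.003])]
bridge_edge []
carrier_sink_fin [(0.7, [376.0, 228.0], [0.3951, -0.3258, 0.034])]
carrier_cam_fin [(0.64, [352.0, 227.0], [0.4, -0.2396, 0.034])]
carrier_sink_front [(0.65, [375.0, 228.0], [0.3955, -0.3285, 0.003])]
carrier_cam_front [(0.79, [350.0, 228.0], [0.3972, -0.2337, 0.003])]
carrier_sink [(0.53, [373.0, 218.0], [0.433, -0.3227, 0.0])]
carrier_cam [(0.86, [350.0, 217.0], [0.4384, -0.2359, 0.0])]
```

View pics/m3.png

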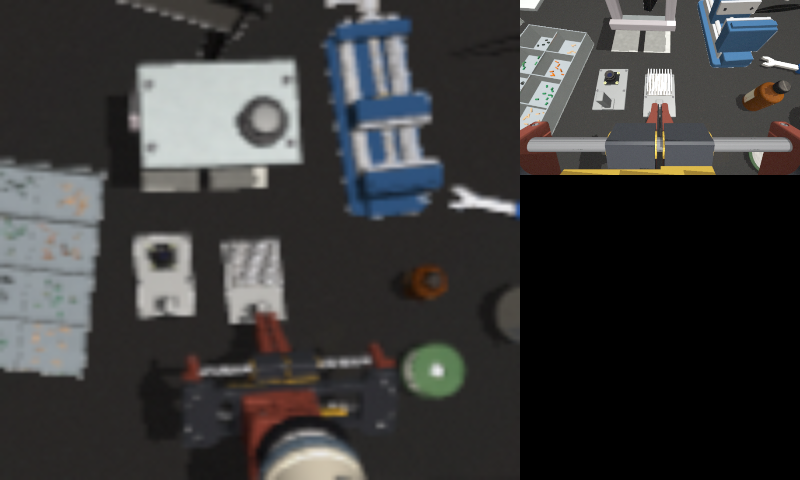

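View pics/w3.png

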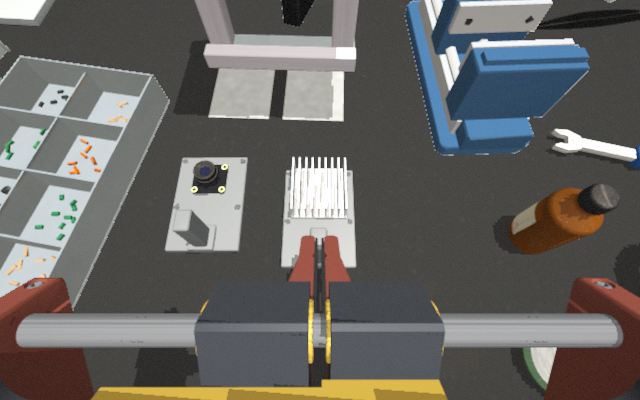

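```bash
cat >> h.py <<'E'
def proj(cal,X):
    X=np.atleast_2d(X);p=X@np.array(cal['R']).T+np.array(cal['t']).ravel()
    return np.c_[p[:,0]/p[:,2]*cal['fx']+cal['cx'],p[:,1]/p[:,2]*cal['fy']+cal['cy']]
E
python3 - <<'E'
from h import *
s=st();R=Ro.from_rotvec(s['orientation']);p=s['position']
cw=r.get_calibration('wrist');ct=r.get_calibration('top')
pts={'tcp':p,'grasp':p-R.apply([0,0,.019]),'padedge+':p+R.apply([.01,0,0]),'padedge-':p-R.apply([.01,0,0])}
for n,(o,y) in {'sink':((.4256,-.3202),.06),'cam':((.4316,-.2385),.055)}.items():
    M=Ro.from_euler('z',y)
    for a,b in {'fl':(-.038,.026,.006),'fr':(-.038,-.026,.006),'rl':(.038,.026,.006),'finbase':(-.029,0,.006),'fintop':(-.029,0,.044)}.items() if 0 else [('fl',(-.038,.026,.006)),('fr',(-.038,-.026,.006)),('rl',(.038,.026,.006)),('rr',(.038,-.026,.006)),('fin bot',(-.029,0,.006)),('fin top',(-.029,0,.044))]:
        pts[n+a]=M.apply(b)+[*o,0]
for k,v in pts.items(): print(k,np.round(v,3),'wrist',np.round(proj(cw,v)[0]),'top',np.round(proj(ct,v)[0],1))
im=cv2.imread('pics/w3.png');cv2.imwrite('pics/w3c.png',cv2.resize(im[140:290,150:370],None,fx=3.6,fy=3.6,interpolation=cv2.INTER_CUBIC))
E
```

```text
10.25 [ 0.409  -0.3214  0.0195] 
 [[ 0.765  0.058  0.641]
 [ 0.042 -0.998  0.04 ]
 [ 0.642 -0.003 -0.767]] [-0.3  0.3 -0.3] 0.0003
tcp [ 0.409 -0.321  0.019] wrist [321. 230.] top [373.7 224.2]
grasp [ 0.397 -0.322  0.034] wrist [321. 242.] top [374.6 227.2]
padedge+ [ 0.417 -0.321  0.026] wrist [321. 216.] top [373.8 222. ]
padedge- [ 0.401 -0.322  0.013] wrist [321. 244.] top [373.6 226.4]
sinkfl [ 0.386 -0.297  0.006] wrist [282. 267.] top [366.6 230.7]
sinkfr [ 0.389 -0.348  0.006] wrist [359. 266.] top [380.7 229.7]
sinkrl [ 0.462 -0.292  0.006] wrist [287. 168.] top [364.8 210.3]
sinkrr [ 0.465 -0.344  0.006] wrist [354. 168.] top [378.7 209.3]
sinkfin bot [ 0.397 -0.322  0.006] wrist [321. 253.] top [373.4 227.8]
sinkfin top [ 0.397 -0.322  0.044] wrist [321. 237.] top [374.9 227.1]
camfl [ 0.392 -0.215  0.006] wrist [165. 251.] top [344.4 229.3]
camfr [ 0.395 -0.267  0.006] wrist [240. 251.] top [358.5 228.3]
camrl [ 0.468 -0.21   0.006] wrist [184. 156.] top [342.9 208.9]
camrr [ 0.471 -0.262  0.006] wrist [250. 156.] top [356.8 208. ]
camfin bot [ 0.403 -0.24   0.006] wrist [205. 238.] top [351.3 226.4]
camfin top [ 0.403 -0.24   0.044] wrist [183. 220.] top [352.1 225.7]
```

View pics/w3c.png

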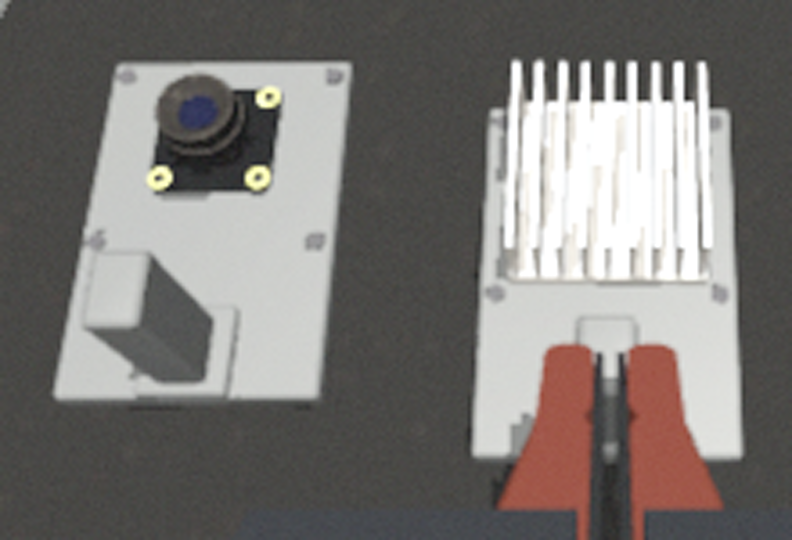

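Run:
```python
from h import *
s=r.sense();R=Ro.from_rotvec(s['orientation']);p=s['position']
cw=r.get_calibration('wrist');ct=r.get_calibration('top');print(cw['fx'],cw['cx'],cw['cy'])
for z in (0.01,.02,.03,.044,.06,.08): print(z,np.round(onz(cw,(319,236.5),z),4),np.round(onz(ct,(376.2,228.5),z),4))
b=cv2.imread('pics/m3.png')[:480,:520]; h=cv2.cvtColor(b,cv2.COLOR_BGR2HSV)
m=((h[...,0]<10)|(h[...,0]>170))&(h[...,1]>120)&(h[...,2]>60); y,x=np.nonzero(m[290:370,230:300]); print('top red min row',y.min()+290,x[y<y.min()+6].mean()+230)
for i in range(y.min(),y.min()+40,6): print(i+290,(x[y==i]+230).min(),(x[y==i]+230).max())
# tool-frame camera
Rc=np.array(cw['R']);print('cam in tool',R.inv().apply(-Rc.T@cw['t']-p))
for f in ('w1','w2','w3'):
    a=cv2.imread(f'pics/{f}.png');h=cv2.cvtColor(a,cv2.COLOR_BGR2HSV)
    m=((h[...,0]<8)|(h[...,0]>172))&(h[...,1]>110)&(h[...,2]>50)
    for q in range(215,262,5):
        xs=np.nonzero(m[q,200:440])[0]+200
        g=np.split(xs,np.nonzero(np.diff(xs)>2)[0]+1);print(f,q,[(k[0],k[-1]) for k in g if len(k)>2])
```

```text
319.31928806466726 319.057904688197 202.09390780190012
0.01 [ 0.4074 -0.3202  0.01  ] [ 0.3935 -0.3315  0.01  ]
0.02 [ 0.4043 -0.3204  0.02  ] [ 0.393 -0.33   0.02 ]
0.03 [ 0.4012 -0.3207  0.03  ] [ 0.3924 -0.3285  0.03  ]
0.044 [ 0.3969 -0.321   0.044 ] [ 0.3916 -0.3263  0.044 ]
0.06 [ 0.3919 -0.3213  0.06  ] [ 0.3906 -0.3239  0.06  ]
0.08 [ 0.3857 -0.3218  0.08  ] [ 0.3895 -0.3208  0.08  ]
top red min row 315 264.28205128205127
315 257 259
321 257 276
327 257 279
333 257 282
339 258 285
345 260 288
351 261 287
cam in tool [ 0.07802034 -0.00115424 -0.19793651]
w1 215 []
w1 220 []
w1 225 []
w1 230 []
w1 235 []
w1 240 [(np.int64(220), np.int64(234)), (np.int64(405), np.int64(418))]
w1 245 [(np.int64(216), np.int64(231)), (np.int64(407), np.int64(422))]
w1 250 [(np.int64(212), np.int64(225)), (np.int64(411), np.int64(426))]
w1 255 [(np.int64(209), np.int64(225)), (np.int64(414), np.int64(429))]
w1 260 [(np.int64(205), np.int64(222)), (np.int64(421), np.int64(433))]
w2 215 []
w2 220 []
w2 225 []
w2 230 []
w2 235 []
w2 240 [(np.int64(275), np.int64(287)), (np.int64(351), np.int64(363))]
w2 245 [(np.int64(273), np.int64(287)), (np.int64(351), np.int64(365))]
w2 250 [(np.int64(271), np.int64(286)), (np.int64(352), np.int64(367))]
w2 255 [(np.int64(270), np.int64(284)), (np.int64(353), np.int64(369))]
w2 260 [(np.int64(267), np.int64(283)), (np.int64(354), np.int64(371))]
w3 215 []
w3 220 []
w3 225 []
w3 230 []
w3 235 []
w3 240 [(np.int64(302), np.int64(313)), (np.int64(325), np.int64(337))]
w3 245 [(np.int64(301), np.int64(314)), (np.int64(324), np.int64(337))]
w3 250 [(np.int64(300), np.int64(314)), (np.int64(324), np.int64(338))]
w3 255 [(np.int64(299), np.int64(313)), (np.int64(325), np.int64(339))]
w3 260 [(np.int64(298), np.int64(313)), (np.int64(325), np.int64(340))]
```

Both cameras put the real fingertips about 30 mm short of the reported TCP: the fingers closed just above the fin. I'll open, advance along the tool axis and watch the force.

Emit:
{"api": "servo_tool", "payload": {"rows": [{"offset": [0, 0, 0], "delta_rot": [0, 0, 0], "fingers": 0.32}, {"offset": [0, 0, 0], "delta_rot": [0, 0, 0], "fingers": 0.32}, {"offset": [0, 0, 0], "delta_rot": [0, 0, 0], "fingers": 0.32}, {"offset": [0, 0, 0.04], "delta_rot": [0, 0, 0], "fingers": 0.32}, {"offset": [0, 0, 0.08], "delta_rot": [0, 0, 0], "fingers": 0.32}, {"offset": [0, 0, 0.12], "delta_rot": [0, 0, 0], "fingers": 0.32}, {"offset": [0, 0, 0.14], "delta_rot": [0, 0, 0], "fingers": 0.32}, {"offset": [0, 0, 0.15], "delta_rot": [0, 0, 0], "fingers": 0.32}, {"offset": [0, 0, 0.16], "delta_rot": [0, 0, 0], "fingers": 0.32}]}}

```text
clock: 11.15
position: [0.4245, -0.3204, 0.001]
orientation: [-2.93, -0.083, -1.065]
force: [0.8, 0.1, -0.1]
finger_gap: 0.0298
finger_force: 0.0
```

Emit:
{"api": "servo_tool", "payload": {"rows": [{"offset": [0, 0, 0], "delta_rot": [0, 0, 0], "fingers": 1}, {"offset": [0, 0, 0], "delta_rot": [0, 0, 0], "fingers": 1}, {"offset": [0, 0, 0], "delta_rot": [0, 0, 0], "fingers": 1}, {"offset": [0, 0, 0], "delta_rot": [0, 0, 0], "fingers": 1}, {"offset": [0, 0, 0], "delta_rot": [0, 0, 0], "fingers": 1}]}}

```text
clock: 11.65
position: [0.4243, -0.3207, 0.0013]
orientation: [-2.93, -0.083, -1.065]
force: [-0.1, -0.1, 0.5]
finger_gap: 0.0098
finger_force: 30.0
```

```bash
sed -i 's/\[0,0,.019\]/[0,0,.043]/' h.py
cat >> h.py <<'E'
F=np.array([.533,-.278]);YAW=.015
def fx(x,y,z=.0344):
    c,n=np.cos(YAW),np.sin(YAW);return (F[0]+c*x-n*y,F[1]+n*x+c*y,z)
E
python3 - <<'E'
from h import *
st();plan([(fx(-.037,-.037),YAW,40),(fx(-.037,.032),YAW,40),(fx(-.029,.032),YAW,40)])
E
```

```text
11.65 [ 0.4243 -0.3207  0.0013] 
 [[ 0.765  0.058  0.641]
 [ 0.042 -0.998  0.039]
 [ 0.642 -0.003 -0.766]] [-0.1 -0.1  0.5] 0.0098
off [0.511, 0.002, 0.428] rot [-0.0047, 0.0001, 0.0049] -> [ 0.5242 -0.3151  0.0015]
off [0.0, -0.46, 0.0] rot [0.0, 0.0, 0.0] -> [ 0.5232 -0.2461  0.0015]
off [0.041, 0.0, 0.034] rot [0.0, 0.0, 0.0] -> [ 0.5312 -0.246   0.0015]
```

Emit:
{"api": "servo_tool", "payload": {"rows": [{"offset": [0.051, 0, 0.043], "delta_rot": [-0.0005, 0, 0.0005], "fingers": 1}, {"offset": [0.102, 0, 0.086], "delta_rot": [-0.001, 0, 0.001], "fingers": 1}, {"offset": [0.153, 0.001, 0.128], "delta_rot": [-0.0014, 0, 0.0015], "fingers": 1}, {"offset": [0.204, 0.001, 0.171], "delta_rot": [-0.0019, 0, 0.002], "fingers": 1}, {"offset": [0.256, 0.001, 0.214], "delta_rot": [-0.0023, 0, 0.0025], "fingers": 1}, {"offset": [0.307, 0.001, 0.257], "delta_rot": [-0.0028, 0, 0.003], "fingers": 1}, {"offset": [0.358, 0.001, 0.3], "delta_rot": [-0.0033, 0, 0.0035], "fingers": 1}, {"offset": [0.409, 0.002, 0.342], "delta_rot": [-0.0038, 0, 0.004], "fingers": 1}, {"offset": [0.46, 0.002, 0.385], "delta_rot": [-0.0042, 0, 0.0045], "fingers": 1}, {"offset": [0.511, 0.002, 0.428], "delta_rot": [-0.0047, 0, 0.0049], "fingers": 1}, {"offset": [0.511, 0.002, 0.428], "delta_rot": [-0.0047, 0, 0.0049], "fingers": 1}]}}

```text
clock: 12.75
position: [0.5256, -0.3145, 0.0013]
orientation: [-2.946, -0.023, -1.073]
force: [3.1, -0.5, 2.8]
finger_gap: 0.0098
finger_force: 30.0
```

Emit:
{"api": "servo_tool", "payload": {"rows": [{"offset": [0, -0.06, 0], "delta_rot": [0, 0, 0], "fingers": 1}, {"offset": [0, -0.12, 0], "delta_rot": [0, 0, 0], "fingers": 1}, {"offset": [0, -0.18, 0], "delta_rot": [0, 0, 0], "fingers": 1}, {"offset": [0, -0.24, 0], "delta_rot": [0, 0, 0], "fingers": 1}, {"offset": [0, -0.3, 0], "delta_rot": [0, 0, 0], "fingers": 1}, {"offset": [0, -0.36, 0], "delta_rot": [0, 0, 0], "fingers": 1}, {"offset": [0, -0.42, 0], "delta_rot": [0, 0, 0], "fingers": 1}, {"offset": [0, -0.46, 0], "delta_rot": [0, 0, 0], "fingers": 1}, {"offset": [0, -0.46, 0], "delta_rot": [0, 0, 0], "fingers": 1}, {"offset": [0, -0.46, 0], "delta_rot": [0, 0, 0], "fingers": 1}]}}

```text
clock: 13.75
position: [0.5232, -0.2445, 0.0013]
orientation: [-2.945, -0.025, -1.07]
force: [-3.1, 4.4, 5.7]
finger_gap: 0.0096
finger_force: 30.0
```

Run:
```python
from h import *
s=st();print(s['q'],s['finger_force']);plan([(fx(-.029,.032),YAW,40)])
snap('wrist','w4.png');look('wrist',['carrier_sink_fin','carrier_sink','carrier_sink_front','carrier_cam_fin','carrier_cam_front','bridge_edge','bay_left','bay_right'],1)
snap('top','t4.png')
a=cv2.imread('pics/w4.png');b=cv2.imread('pics/t4.png')[150:260,315:425]
o=np.zeros((400,800,3),'uint8');o[:,:480]=a[0:300,120:480].repeat(1,0)[:300] if 0 else cv2.resize(a[:300,140:500],(480,400));o[:320,480:]=cv2.resize(b,(320,320));cv2.imwrite('pics/m4.png',o)
```

```text
13.75 [ 0.5232 -0.2445  0.0013] 
 [[ 0.766  0.018  0.642]
 [ 0.012 -1.     0.013]
 [ 0.642 -0.002 -0.767]] [-3.1  4.4  5.7] 0.0096
[-0.82801521 -0.45003488  2.20091507  0.6176901   0.9824444   0.48287211] 30.004421174526215
off [0.041, 0.011, 0.033] rot [-0.0006, 0.0001, 0.0001] -> [ 0.5312 -0.246   0.0015]
carrier_sink_fin [(0.61, [316.0, 256.0], [0.4975, -0.2424, 0.034])]
carrier_sink [(0.87, [319.0, 230.0], [0.524, -0.243, 0.0])]
carrier_sink_front [(0.96, [314.0, 284.0], [0.4878, -0.2411, 0.003])]
carrier_cam_fin []
carrier_cam_front []
bridge_edge [(0.93, [424.0, 146.0], [0.5145, -0.2778, 0.115])]
bay_left []
bay_right [(0.8, [420.0, 219.0], [0.5327, -0.3112, 0.0])]
```

View pics/m4.png

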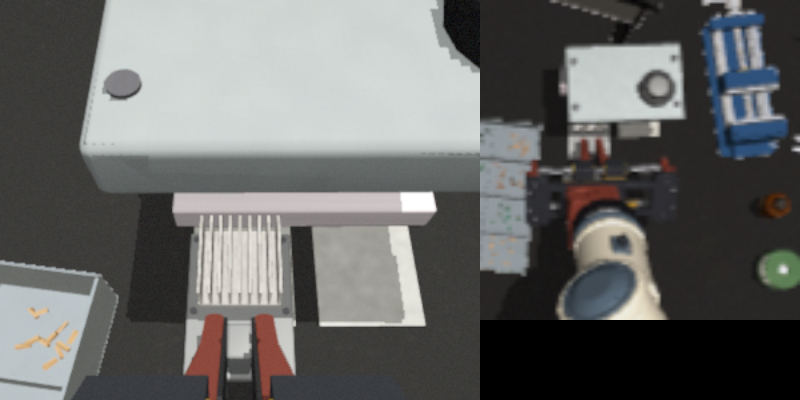

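The wrist view shows the heat sink in the left bay lane: plate at crop columns 190–293, stop bar at 173–437 and empty right pad at 313–408. It is straight and centred, about 8 mm short of the stop. I'll push it home.

Emit:
{"api": "servo_tool", "payload": {"rows": [{"offset": [0.015, 0.004, 0.013], "delta_rot": [0, 0, 0], "fingers": 1}, {"offset": [0.026, 0.005, 0.022], "delta_rot": [0, 0, 0], "fingers": 1}, {"offset": [0.033, 0.005, 0.028], "delta_rot": [0, 0, 0], "fingers": 1}, {"offset": [0.036, 0.005, 0.03], "delta_rot": [0, 0, 0], "fingers": 1}]}}

```text
clock: 14.65
position: [0.53, -0.2463, 0.0013]
orientation: [-2.947, -0.024, -1.07]
force: [-10.5, 0.9, 10.3]
finger_gap: 0.0097
finger_force: 30.0
```

Emit:
{"api": "servo_tool", "payload": {"rows": [{"offset": [0.005, 0, 0.004], "delta_rot": [0, 0, 0], "fingers": 1}, {"offset": [0.008, 0, 0.006], "delta_rot": [0, 0, 0], "fingers": 1}]}}

```text
clock: 14.85
position: [0.5301, -0.2465, 0.0012]
orientation: [-2.949, -0.026, -1.066]
force: [-31.1, 2.5, 19.8]
finger_gap: 0.0098
finger_force: 30.0
```

Emit:
{"api": "servo_tool", "payload": {"rows": [{"offset": [0.005, 0, 0.004], "delta_rot": [0, 0, 0], "fingers": 1}, {"offset": [0.005, 0, 0.004], "delta_rot": [0, 0, 0], "fingers": 1}]}}

```text
clock: 15.05
position: [0.5305, -0.2466, 0.0013]
orientation: [-2.949, -0.027, -1.064]
force: [-33.6, 4.1, 22.0]
finger_gap: 0.0102
finger_force: 30.0
```

Emit:
{"api": "servo_tool", "payload": {"rows": [{"offset": [-0.012, 0, -0.01], "delta_rot": [0, 0, 0], "fingers": 1}, {"offset": [-0.012, 0, -0.01], "delta_rot": [0, 0, 0], "fingers": 1}, {"offset": [-0.012, 0, -0.01], "delta_rot": [0, 0, 0], "fingers": 0.32}, {"offset": [-0.012, 0, -0.01], "delta_rot": [0, 0, 0], "fingers": 0.32}, {"offset": [-0.012, 0, -0.01], "delta_rot": [0, 0, 0], "fingers": 0.32}, {"offset": [-0.012, 0, -0.01], "delta_rot": [0, 0, 0], "fingers": 0.32}, {"offset": [-0.012, 0, -0.15], "delta_rot": [0, 0, 0], "fingers": 0.32}, {"offset": [-0.012, 0, -0.3], "delta_rot": [0, 0, 0], "fingers": 0.32}, {"offset": [-0.012, 0, -0.45], "delta_rot": [0, 0, 0], "fingers": 0.32}, {"offset": [-0.012, 0, -0.45], "delta_rot": [0, 0, 0], "fingers": 0.32}]}}

```text
clock: 16.05
position: [0.4882, -0.2487, 0.0549]
orientation: [-2.949, -0.023, -1.077]
force: [0.2, -0.5, -0.2]
finger_gap: 0.03
finger_force: 0.0
```

Run:
```python
from h import *
st();f=(.4025,-.240)
r.camera('wrist');look('wrist',['carrier_sink_fin','carrier_sink','carrier_sink_front','carrier_cam_fin','carrier_cam_front','bay_left','bay_right','bridge_edge'],1)
plan([((*f,.095),.055,40),((*f,.034),.055,40)])
```

```text
16.05 [ 0.4882 -0.2487  0.0549] 
 [[ 0.764  0.014  0.644]
 [ 0.013 -1.     0.007]
 [ 0.645  0.003 -0.765]] [ 0.2 -0.5 -0.2] 0.03
carrier_sink_fin [(0.62, [317.0, 218.0], [0.504, -0.2455, 0.034])]
carrier_sink [(0.6, [315.0, 206.0], [0.5284, -0.2434, 0.0])]
carrier_sink_front [(0.96, [317.0, 241.0], [0.4956, -0.2453, 0.003])]
carrier_cam_fin [(0.73, [301.0, 369.0], [0.4047, -0.2372, 0.034])]
carrier_cam_front [(0.91, [304.0, 381.0], [0.3953, -0.2379, 0.003])]
bay_left []
bay_right [(0.96, [392.0, 204.0], [0.5311, -0.3097, 0.0])]
bridge_edge [(0.91, [376.0, 145.0], [0.5141, -0.2758, 0.115])]
off [-0.248, -0.062, -0.304] rot [0.0038, 0.0003, -0.0049] -> [ 0.4301 -0.2385  0.0621]
off [-0.261, 0.0, 0.312] rot [0.0, 0.0, 0.0] -> [ 0.4301 -0.2385  0.0011]
```

Emit:
{"api": "servo_tool", "payload": {"rows": [{"offset": [-0.12, -0.03, -0.28], "delta_rot": [0.002, 0, -0.002], "fingers": 0.32}, {"offset": [-0.248, -0.065, -0.304], "delta_rot": [0.0038, 0, -0.0049], "fingers": 0.32}, {"offset": [-0.248, -0.065, -0.304], "delta_rot": [0.0038, 0, -0.0049], "fingers": 0.32}, {"offset": [-0.248, -0.065, -0.304], "delta_rot": [0.0038, 0, -0.0049], "fingers": 0.32}]}}

```text
clock: 16.9
position: [0.4301, -0.2389, 0.0628]
orientation: [-2.935, -0.077, -1.067]
force: [-0.1, -1.3, 0.2]
finger_gap: 0.0296
finger_force: 0.0
```

Emit:
{"api": "servo_tool", "payload": {"rows": [{"offset": [-0.13, 0, 0.156], "delta_rot": [0, 0, 0], "fingers": 0.32}, {"offset": [-0.22, 0, 0.265], "delta_rot": [0, 0, 0], "fingers": 0.32}, {"offset": [-0.261, 0, 0.312], "delta_rot": [0, 0, 0], "fingers": 0.32}, {"offset": [-0.261, 0, 0.312], "delta_rot": [0, 0, 0], "fingers": 0.32}, {"offset": [-0.261, 0, 0.312], "delta_rot": [0, 0, 0], "fingers": 1}, {"offset": [-0.261, 0, 0.312], "delta_rot": [0, 0, 0], "fingers": 1}, {"offset": [-0.261, 0, 0.312], "delta_rot": [0, 0, 0], "fingers": 1}, {"offset": [-0.261, 0, 0.312], "delta_rot": [0, 0, 0], "fingers": 1}, {"offset": [-0.261, 0, 0.312], "delta_rot": [0, 0, 0], "fingers": 1}]}}

```text
clock: 17.8
position: [0.4306, -0.2391, 0.0034]
orientation: [-2.936, -0.081, -1.07]
force: [-2.1, 0.9, 4.5]
finger_gap: 0.0101
finger_force: 30.0
```

Run:
```python
from h import *
s=st();print(s['finger_force']);p=s['position']
# fin->TCP offset in z as gripped; keep z
z=p[2]+.043*.766
print(fx(-.029,-.032));plan([((.405,-.3105,z),YAW,40),(fx(-.037,-.032,z),YAW,40),(fx(-.029,-.032,z),YAW,40)])
```

```text
17.8 [ 0.4306 -0.2391  0.0034] 
 [[ 0.764  0.054  0.643]
 [ 0.043 -0.999  0.033]
 [ 0.643  0.003 -0.766]] [-2.1  0.9  4.5] 0.0101
29.99767005443573
(np.float64(0.5044832444390311), np.float64(-0.31043138375518303), 0.0344)
off [-0.01, 0.473, -0.007] rot [-0.0037, -0.0001, 0.0051] -> [ 0.4326 -0.3101  0.0034]
off [0.467, 0.009, 0.392] rot [0.0, 0.0, 0.0] -> [ 0.5241 -0.3101  0.0034]
off [0.041, 0.0, 0.034] rot [0.0, 0.0, 0.0] -> [ 0.5321 -0.31    0.0034]
```

Emit:
{"api": "servo_tool", "payload": {"rows": [{"offset": [0, 0.06, 0], "delta_rot": [-0.0005, 0, 0.0007], "fingers": 1}, {"offset": [0, 0.12, 0], "delta_rot": [-0.001, 0, 0.0014], "fingers": 1}, {"offset": [0, 0.18, 0], "delta_rot": [-0.0015, 0, 0.002], "fingers": 1}, {"offset": [0, 0.24, 0], "delta_rot": [-0.002, 0, 0.0027], "fingers": 1}, {"offset": [-0.01, 0.3, -0.007], "delta_rot": [-0.0025, 0, 0.0034], "fingers": 1}, {"offset": [-0.01, 0.36, -0.007], "delta_rot": [-0.003, 0, 0.004], "fingers": 1}, {"offset": [-0.01, 0.42, -0.007], "delta_rot": [-0.0035, 0, 0.0048], "fingers": 1}, {"offset": [-0.01, 0.473, -0.007], "delta_rot": [-0.0037, 0, 0.0051], "fingers": 1}, {"offset": [-0.01, 0.473, -0.007], "delta_rot": [-0.0037, 0, 0.0051], "fingers": 1}]}}

```text
clock: 18.7
position: [0.4329, -0.3105, 0.0034]
orientation: [-2.946, -0.021, -1.075]
force: [2.5, 0.6, 4.7]
finger_gap: 0.0096
finger_force: 30.0
```

Emit:
{"api": "servo_tool", "payload": {"rows": [{"offset": [0.05, 0.001, 0.042], "delta_rot": [0, 0, 0], "fingers": 1}, {"offset": [0.1, 0.002, 0.084], "delta_rot": [0, 0, 0], "fingers": 1}, {"offset": [0.15, 0.003, 0.126], "delta_rot": [0, 0, 0], "fingers": 1}, {"offset": [0.2, 0.004, 0.168], "delta_rot": [0, 0, 0], "fingers": 1}, {"offset": [0.25, 0.005, 0.21], "delta_rot": [0, 0, 0], "fingers": 1}, {"offset": [0.3, 0.006, 0.252], "delta_rot": [0, 0, 0], "fingers": 1}, {"offset": [0.35, 0.007, 0.294], "delta_rot": [0, 0, 0], "fingers": 1}, {"offset": [0.4, 0.008, 0.336], "delta_rot": [0, 0, 0], "fingers": 1}, {"offset": [0.45, 0.009, 0.378], "delta_rot": [0, 0, 0], "fingers": 1}, {"offset": [0.467, 0.009, 0.392], "delta_rot": [0, 0, 0], "fingers": 1}, {"offset": [0.467, 0.009, 0.392], "delta_rot": [0, 0, 0], "fingers": 1}]}}

```text
clock: 19.8
position: [0.5245, -0.3106, 0.0034]
orientation: [-2.948, -0.021, -1.075]
force: [1.1, -1.3, 3.7]
finger_gap: 0.0098
finger_force: 30.0
```

Run:
```python
from h import *
s=st();p=s['position'];z=p[2]+.043*.766
r.camera('wrist');look('wrist',['carrier_cam_fin','carrier_cam','carrier_cam_front','carrier_sink_fin','carrier_sink_front','bridge_edge'],1)
plan([(fx(-.029,-.032,z),YAW,40)])
```

```text
19.8 [ 0.5245 -0.3106  0.0034] 
 [[ 0.765  0.014  0.644]
 [ 0.011 -1.     0.008]
 [ 0.644  0.001 -0.765]] [ 1.1 -1.3  3.7] 0.0098
carrier_cam_fin [(0.62, [319.0, 259.0], [0.4976, -0.3096, 0.034])]
carrier_cam [(0.81, [315.0, 228.0], [0.5268, -0.3065, 0.0])]
carrier_cam_front [(0.72, [322.0, 283.0], [0.4899, -0.3119, 0.003])]
carrier_sink_fin [(0.73, [202.0, 247.0], [0.5033, -0.2451, 0.034])]
carrier_sink_front [(0.74, [214.0, 272.0], [0.4956, -0.2436, 0.003])]
bridge_edge []
off [0.04, -0.003, 0.034] rot [0.0002, -0.0003, -0.0001] -> [ 0.5321 -0.31    0.0034]
```

Emit:
{"api": "servo_tool", "payload": {"rows": [{"offset": [0.015, 0, 0.013], "delta_rot": [0, 0, 0], "fingers": 1}, {"offset": [0.026, 0, 0.022], "delta_rot": [0, 0, 0], "fingers": 1}, {"offset": [0.031, 0, 0.026], "delta_rot": [0, 0, 0], "fingers": 1}, {"offset": [0.036, 0, 0.03], "delta_rot": [0, 0, 0], "fingers": 1}]}}

```text
clock: 20.55
position: [0.5303, -0.3105, 0.0033]
orientation: [-2.948, -0.022, -1.072]
force: [-10.4, -0.3, 12.1]
finger_gap: 0.0097
finger_force: 30.0
```

Emit:
{"api": "servo_tool", "payload": {"rows": [{"offset": [0.005, 0, 0.004], "delta_rot": [0, 0, 0], "fingers": 1}, {"offset": [0.008, 0, 0.006], "delta_rot": [0, 0, 0], "fingers": 1}]}}

```text
clock: 20.75
position: [0.5309, -0.3105, 0.0032]
orientation: [-2.949, -0.023, -1.07]
force: [-24.0, 1.4, 20.9]
finger_gap: 0.0095
finger_force: 30.0
```

Emit:
{"api": "servo_tool", "payload": {"rows": [{"offset": [0.003, 0, 0.0025], "delta_rot": [0, 0, 0], "fingers": 1}, {"offset": [0.003, 0, 0.0025], "delta_rot": [0, 0, 0], "fingers": 1}]}}

```text
clock: 20.95
position: [0.5309, -0.3105, 0.0032]
orientation: [-2.949, -0.023, -1.068]
force: [-27.3, 3.4, 21.3]
finger_gap: 0.01
finger_force: 30.0
```

Emit:
{"api": "servo_tool", "payload": {"rows": [{"offset": [-0.009, 0, -0.008], "delta_rot": [0, 0, 0], "fingers": 1}, {"offset": [-0.009, 0, -0.008], "delta_rot": [0, 0, 0], "fingers": 1}, {"offset": [-0.009, 0, -0.008], "delta_rot": [0, 0, 0], "fingers": 0.32}, {"offset": [-0.009, 0, -0.008], "delta_rot": [0, 0, 0], "fingers": 0.32}, {"offset": [-0.009, 0, -0.008], "delta_rot": [0, 0, 0], "fingers": 0.32}, {"offset": [-0.009, 0, -0.008], "delta_rot": [0, 0, 0], "fingers": 0.32}, {"offset": [-0.009, 0, -0.15], "delta_rot": [0, 0, 0], "fingers": 0.32}, {"offset": [-0.009, 0, -0.4], "delta_rot": [0, 0, 0], "fingers": 0.32}, {"offset": [-0.009, 0, -0.7], "delta_rot": [0, 0, 0], "fingers": 0.32}, {"offset": [-0.009, 0, -0.8], "delta_rot": [0, 0, 0], "fingers": 0.32}, {"offset": [-0.009, 0, -0.8], "delta_rot": [0, 0, 0], "fingers": 0.32}]}}

```text
clock: 22.05
position: [0.4543, -0.3122, 0.0958]
orientation: [-2.949, -0.021, -1.076]
force: [-0.2, -0.4, -0.1]
finger_gap: 0.0299
finger_force: 0.0
```

Run:
```python
from h import *
st();snap('wrist','w5.png');cal=r.get_calibration('wrist')
look('wrist',['carrier_cam_fin','carrier_cam','carrier_cam_front','carrier_sink_fin','carrier_sink','carrier_sink_front','bay_left','bay_right','bridge_edge','straightedge_fin'],1)
im=cv2.imread('pics/w5.png')
p=proj(cal,[.495,-.278,.006])[0];print(p)
u,v=int(p[0]),int(p[1]);x0=max(u-90,0);y0=max(v-90,0);print(x0,y0)
cv2.imwrite('pics/w5c.png',cv2.resize(im[y0:y0+140,x0:x0+190],None,fx=4.2,fy=4.2,interpolation=cv2.INTER_CUBIC))
```

```text
22.05 [ 0.4543 -0.3122  0.0958] 
 [[ 0.765  0.013  0.644]
 [ 0.012 -1.     0.007]
 [ 0.644  0.003 -0.765]] [-0.2 -0.4 -0.1] 0.0299
carrier_cam_fin [(0.66, [317.0, 202.0], [0.5003, -0.3078, 0.034])]
carrier_cam [(0.76, [317.0, 186.0], [0.5334, -0.3071, 0.0])]
carrier_cam_front [(0.66, [27.0, 100.0], [0.6375, 0.0314, 0.003])]
carrier_sink_fin [(0.82, [247.0, 198.0], [0.5035, -0.2443, 0.034])]
carrier_sink [(0.78, [254.0, 190.0], [0.5278, -0.2418, 0.0])]
carrier_sink_front [(0.81, [248.0, 220.0], [0.494, -0.2405, 0.003])]
bay_left []
bay_right []
bridge_edge [(0.75, [273.0, 136.0], [0.5137, -0.2781, 0.115])]
straightedge_fin [(0.28, [249.0, 220.0], [0.4828, -0.2489, 0.034])]
[286.47936367 218.47103596]
196 128
```

View pics/w5c.png

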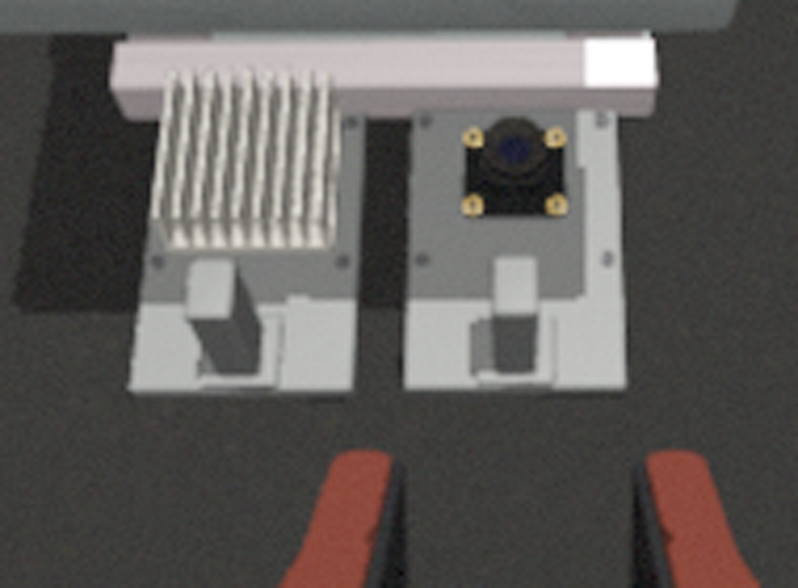

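Both carriers sit straight against the stop. Sink front corners are at crop (130,390) and (353,390), camera front corners at (405,388) and (626,388). Next is the straightedge.

Run:
```python
from h import *
cal=r.get_calibration('wrist')
for n,u,v,z in [('s l',130,388,.006),('s r',353,388,.006),('c l',405,386,.006),('c r',626,386,.006),('stop l',112,88,.016),('stop r',657,88,.016),('stopb l',130,115,0),('stopb r',654,112,0)]:
    print(n,np.round(onz(cal,((u+.5)/4.2+195.5,(v+.5)/4.2+127.5),z),4))
r.camera('top');look('top',['straightedge','straightedge_fin','adapter'],1)
for o in r.outline_of('straightedge','top')[:1]:
    c=max(cv2.findContours(o['mask'].astype('uint8'),0,2)[0],key=cv2.contourArea);b=cv2.minAreaRect(c);print(o['confidence'],b,[np.round(onz(r.get_calibration('top'),p,.008),4).tolist() for p in cv2.boxPoints(b)])
s=r.sense();R=Ro.from_rotvec(s['orientation']);print(s['q'])
print('up .2',R.inv().apply([0,0,.15])/.15,'untilt',(R.inv()*ori(0,0)).as_rotvec()/2/np.pi)
```

```text
s l [ 0.4922 -0.2193  0.006 ]
s r [ 0.493  -0.2704  0.006 ]
c l [ 0.4937 -0.2823  0.006 ]
c r [ 0.4944 -0.3328  0.006 ]
stop l [ 0.5663 -0.2078  0.016 ]
stop r [ 0.5682 -0.3408  0.016 ]
stopb l [ 0.5685 -0.2076  0.    ]
stopb r [ 0.5714 -0.3416  0.    ]
straightedge [(0.81, [277.0, 163.0], [0.6463, 0.0376, 0.0])]
straightedge_fin [(0.55, [276.0, 169.0], [0.6153, 0.038, 0.034])]
adapter [(0.47, [223.0, 172.0], [0.616, 0.2431, 0.0])]
0.64 ((277.60687255859375, 165.59976196289062), (12.337494850158691, 35.08259963989258), 88.02507019042969) [[0.6582, 0.1016, 0.008], [0.6613, -0.0318, 0.008], [0.6135, -0.0333, 0.008], [0.6104, 0.0994, 0.008]]
[-1.08042332 -0.51736146  2.07943422  0.63905252  1.28053816  0.38231308]
up .2 [ 0.64217064 -0.00161875 -0.76656001] untilt [-0.00106992 -0.11097914  0.00217368]
```

Run:
```python
from h import *
ct=r.get_calibration('top');cs=r.get_calibration('scene')
def tri(a,b):
    (c1,d1),(c2,d2)=ray(ct,a),ray(cs,b)
    k=np.linalg.lstsq(np.c_[d1,-d2],c2-c1,rcond=None)[0];p,q=c1+k[0]*d1,c2+k[1]*d2;return np.round((p+q)/2,3),round(float(np.linalg.norm(p-q)),3)
for n,a,b in [('FL',(173,95),(148,145)),('FR',(371,153),(358,138)),('FR2',(371,153),(358,160)),('RR',(396,75),(358,138)),('RR2',(396,75),(345,98)),('BL',(200,22),(162,108))]: print(n,tri(a,b))
for z in (0,.1,.2,.3,.4): print(z,np.round(onz(ct,(278,127),z),3),np.round(onz(cs,(250,142),z),3))
```

```text
FL (array([0.805, 0.332, 0.267]), 0.008)
FR (array([ 0.619, -0.293,  0.228]), 0.009)
FR2 (array([ 0.645, -0.31 ,  0.126]), 0.014)
RR (array([ 0.959, -0.456,  0.027]), 0.08)
RR2 (array([ 0.869, -0.379,  0.251]), 0.011)
BL (array([1.048, 0.249, 0.272]), 0.016)
0 [0.791 0.034 0.   ] [ 1.147 -0.087  0.   ]
0.1 [0.756 0.023 0.1  ] [ 0.972 -0.037  0.1  ]
0.2 [0.721 0.011 0.2  ] [0.797 0.013 0.2  ]
0.3 [ 0.686 -0.001  0.3  ] [0.623 0.063 0.3  ]
0.4 [ 0.651 -0.012  0.4  ] [0.448 0.113 0.4  ]
```

Emit:
{"api": "servo_tool", "payload": {"rows": [{"offset": [0.3, 0, -0.36], "delta_rot": [0, -0.01, 0], "fingers": 0.32}, {"offset": [0.642, -0.33, -0.766], "delta_rot": [-0.001, -0.111, 0.002], "fingers": 0.32}, {"offset": [0.642, -0.33, -0.766], "delta_rot": [-0.001, -0.111, 0.002], "fingers": 0.32}, {"offset": [0.642, -0.33, -0.766], "delta_rot": [-0.001, -0.111, 0.002], "fingers": 0.32}, {"offset": [0.642, -0.33, -0.766], "delta_rot": [-0.001, -0.111, 0.002], "fingers": 0.32}, {"offset": [0.642, -0.33, -0.766], "delta_rot": [-0.001, -0.111, 0.002], "fingers": 0.32}, {"offset": [0.642, -0.33, -0.766], "delta_rot": [-0.001, -0.111, 0.002], "fingers": 0.32}, {"offset": [0.642, -0.33, -0.766], "delta_rot": [-0.001, -0.111, 0.002], "fingers": 0.32}]}}

```text
clock: 23.65
position: [0.454, -0.2613, 0.2427]
orientation: [-3.141, -0.002, -0.001]
force: [0.1, -0.2, 0.1]
finger_gap: 0.0302
finger_force: 0.0
```

Emit:
{"api": "servo_tool", "payload": {"rows": [{"offset": [0, -1, 0], "delta_rot": [0, 0, -0.25], "fingers": 0.32}, {"offset": [0, -1, 0], "delta_rot": [0, 0, -0.25], "fingers": 0.32}, {"offset": [0, -1, 0], "delta_rot": [0, 0, -0.25], "fingers": 0.32}, {"offset": [0, -1, 0], "delta_rot": [0, 0, -0.25], "fingers": 0.32}, {"offset": [0, -1, 0], "delta_rot": [0, 0, -0.25], "fingers": 0.32}, {"offset": [0, -1, 0], "delta_rot": [0, 0, -0.25], "fingers": 0.32}, {"offset": [0, -1, 0], "delta_rot": [0, 0, -0.25], "fingers": 0.32}, {"offset": [0, -1, 0], "delta_rot": [0, 0, -0.25], "fingers": 0.32}, {"offset": [0, -1, 0], "delta_rot": [0, 0, -0.25], "fingers": 0.32}, {"offset": [0, -1, 0], "delta_rot": [0, 0, -0.25], "fingers": 0.32}, {"offset": [0, -1, 0], "delta_rot": [0, 0, -0.25], "fingers": 0.32}]}}

```text
clock: 24.75
position: [0.4528, -0.112, 0.2439]
orientation: [2.215, 2.225, 0.003]
force: [-0.1, -1.1, -0.1]
finger_gap: 0.0298
finger_force: 0.0
```

Emit:
{"api": "servo_tool", "payload": {"rows": [{"offset": [1, 0.667, 0], "delta_rot": [0, 0, -0.25], "fingers": 0.32}, {"offset": [1, 0.667, 0], "delta_rot": [0, 0, -0.25], "fingers": 0.32}, {"offset": [1, 0.667, 0], "delta_rot": [0, 0, -0.25], "fingers": 0.32}, {"offset": [1, 0.667, 0], "delta_rot": [0, 0, -0.25], "fingers": 0.32}, {"offset": [1, 0.667, 0], "delta_rot": [0, 0, -0.25], "fingers": 0.32}, {"offset": [1, 0.667, 0], "delta_rot": [0, 0, -0.25], "fingers": 0.32}, {"offset": [1, 0.667, 0], "delta_rot": [0, 0, -0.25], "fingers": 0.32}, {"offset": [1, 0.667, 0], "delta_rot": [0, 0, -0.25], "fingers": 0.32}, {"offset": [1, 0.667, 0], "delta_rot": [0, 0, -0.25], "fingers": 0.32}, {"offset": [1, 0.667, 0], "delta_rot": [0, 0, -0.25], "fingers": 0.32}, {"offset": [1, 0.667, 0], "delta_rot": [0, 0, -0.25], "fingers": 0.32}]}}

```text
clock: 25.85
position: [0.5529, 0.0376, 0.2442]
orientation: [-0.007, 3.139, 0.001]
force: [-0.2, -0.2, -0.2]
finger_gap: 0.0298
finger_force: 0.0
```

```bash
sed -i 's/np.diag(\[1.,-1,-1\])/np.diag([-1.,1,-1])/' h.py
python3 - <<'E'
from h import *
s=st();print(s['q']);snap('wrist','w6.png');look('wrist',['straightedge','straightedge_fin','adapter'],2)
cal=r.get_calibration('wrist')
for o in r.outline_of('straightedge','wrist')[:2]:
    c=max(cv2.findContours(o['mask'].astype('uint8'),0,2)[0],key=cv2.contourArea);b=cv2.minAreaRect(c);print(o['confidence'],np.round(cv2.boxPoints(b)).tolist(),[np.round(onz(cal,p,.008),4).tolist() for p in cv2.boxPoints(b)])
E
```

```text
25.85 [0.5529 0.0376 0.2442] 
 [[-1.    -0.004  0.003]
 [-0.004  1.     0.001]
 [-0.003  0.001 -1.   ]] [-0.2 -0.2 -0.2] 0.0298
[ 5.99492146e-03 -1.56598299e-02  1.23627628e+00  8.78785533e-04
  1.91812141e+00 -1.56897196e+00]
straightedge [(0.59, [316.0, 220.0], [0.6357, 0.0349, 0.0]), (0.58, [319.0, 219.0], [0.633, 0.0392, 0.0])]
straightedge_fin [(0.74, [319.0, 217.0], [0.6185, 0.0389, 0.034])]
adapter [(0.74, [461.0, 208.0], [0.6144, 0.2457, 0.0])]
0.72 [[272.0, 208.0], [364.0, 208.0], [364.0, 240.0], [272.0, 240.0]] [[0.6137, -0.0278, 0.008], [0.6139, 0.1034, 0.008], [0.6633, 0.1054, 0.008], [0.6631, -0.0299, 0.008]]
```

Run:
```python
from h import *
cal=r.get_calibration('wrist');g=cv2.cvtColor(cv2.imread('pics/w6.png'),cv2.COLOR_BGR2GRAY).astype(float)
print(g[198:250:3,300].astype(int),g[215,262:376:4].astype(int))
def fit(rows,desc):
    P=[]
    for u in range(276,361,2):
        if desc=='front' and 300<u<340: pass
        d=np.diff(g[rows[0]:rows[1],u]);i=int(np.argmax(d if desc=='front' else -d))
        w=np.abs(d[max(i-1,0):i+2]);P.append(onz(cal,(u,rows[0]+max(i-1,0)+.5+(w*np.arange(len(w))).sum()/w.sum()),.008)[:2])
    P=np.array(P);m=np.ones(len(P),bool)
    for _ in range(4):
        k=np.polyfit(P[m,1],P[m,0],1);e=np.abs(np.polyval(k,P[:,1])-P[:,0]);m=e<max(.001,2*np.median(e))
    print(desc,'x at y=.038',np.polyval(k,.038),'yaw',-k[0],m.sum())
fit((198,216),'front');fit((226,250),'rear')
for v in (213,220,226):
    d=np.diff(g[v]);a=int(np.argmax(d[255:290]))+255;b=int(np.argmin(d[350:385]))+350
    print(v,onz(cal,(a+.5,v),.008)[:2],onz(cal,(b+.5,v),.008)[:2])
```

```text
[ 56  57  59  59 246 247 247 246 244 242 239 239 240 237  57  56  58  57] [ 59  58  58 249 249 248 247 248 248 247 247 248 247 217 107 166 247 247
 246 245 245 246 245 244 245 222  56  56  59]
front x at y=.038 0.6154969836585718 yaw -0.02367619982373351 40
rear x at y=.038 0.6618083276470571 yaw -0.02825310883807527 28
213 [ 0.62121843 -0.027192  ] [0.62132392 0.10312632]
220 [ 0.63186221 -0.02764478] [0.63196879 0.10210335]
226 [ 0.64109942 -0.02803772] [0.64120796 0.10245856]
```

Run:
```python
from h import *
f=(.6212,.0378)
plan([((*f,.124),-.026,8),((*f,.034),-.026,8)])
```

```text
off [-0.492, -0.003, 1.082] rot [0.0003, -0.022, 0.0039] -> [0.6272 0.0376 0.0814]
off [0.084, -0.0, 0.594] rot [0.0, 0.0, 0.0] -> [ 0.6272  0.0376 -0.0086]
```

Emit:
{"api": "servo_tool", "payload": {"rows": [{"offset": [-0.492, -0.003, 0.5], "delta_rot": [0, -0.022, 0.0039], "fingers": 0.32}, {"offset": [-0.492, -0.003, 0.8], "delta_rot": [0, -0.022, 0.0039], "fingers": 0.32}, {"offset": [-0.492, -0.003, 1], "delta_rot": [0, -0.022, 0.0039], "fingers": 0.32}, {"offset": [-0.492, -0.003, 1], "delta_rot": [0, -0.022, 0.0039], "fingers": 0.32}, {"offset": [-0.492, -0.003, 1], "delta_rot": [0, -0.022, 0.0039], "fingers": 0.32}]}}

```text
clock: 26.6
position: [0.6248, 0.0381, 0.0875]
orientation: [0.038, 3.012, 0.0]
force: [0.9, 0.5, 0.0]
finger_gap: 0.03
finger_force: 0.0
```

Emit:
{"api": "servo_tool", "payload": {"rows": [{"offset": [0.04, 0, 0.28], "delta_rot": [0, 0, 0], "fingers": 0.32}, {"offset": [0.07, 0, 0.5], "delta_rot": [0, 0, 0], "fingers": 0.32}, {"offset": [0.09, 0, 0.64], "delta_rot": [0, 0, 0], "fingers": 0.32}, {"offset": [0.095, 0, 0.676], "delta_rot": [0, 0, 0], "fingers": 0.32}, {"offset": [0.095, 0, 0.676], "delta_rot": [0, 0, 0], "fingers": 0.32}, {"offset": [0.095, 0, 0.676], "delta_rot": [0, 0, 0], "fingers": 1}, {"offset": [0.095, 0, 0.676], "delta_rot": [0, 0, 0], "fingers": 1}, {"offset": [0.095, 0, 0.676], "delta_rot": [0, 0, 0], "fingers": 1}, {"offset": [0.095, 0, 0.676], "delta_rot": [0, 0, 0], "fingers": 1}, {"offset": [0.095, 0, 0.676], "delta_rot": [0, 0, 0], "fingers": 1}]}}

```text
clock: 27.6
position: [0.6285, 0.0381, -0.0072]
orientation: [0.036, 3.0, -0.001]
force: [-0.0, -1.8, 6.9]
finger_gap: 0.0093
finger_force: 30.0
```

Run:
```python
from h import *
s=st();print(s['finger_force'],s['q']);p=s['position'];g=p-Ro.from_rotvec(s['orientation']).apply([0,0,.043]);print('fin now',g)
z=g[2]
plan([((.585,.0378,z+.15),-.026,8),((.52,-.10,z+.20),-.005,8),((.452,-.24,z+.2),.017,8),((.448,-.276,z+.07),.017,8),((.448,-.276,z+.0005),.017,8)])
```

```text
27.6 [ 0.6285  0.0381 -0.0072] 
 [[-0.99   0.024  0.141]
 [ 0.024  1.    -0.002]
 [-0.141  0.001 -0.99 ]] [-0.  -1.8  6.9] 0.0093
30.003348290920258 [ 0.00860108  0.07711722  1.59627531 -0.00338009  1.3267505  -1.53789413]
fin now [0.62241476 0.0382293  0.03538762]
off [0.106, -0.008, -1.025] rot [0.0003, 0.0003, 0.0003] -> [0.591  0.0376 0.1428]
off [0.359, -0.929, -0.387] rot [-0.0005, 0.0, -0.0033] -> [ 0.526  -0.1     0.1928]
off [0.444, -0.935, -0.062] rot [-0.0005, -0.0, -0.0035] -> [ 0.458  -0.2399  0.1928]
off [0.151, -0.24, 0.854] rot [0.0, 0.0, 0.0] -> [ 0.454  -0.2759  0.0628]
off [0.064, 0.0, 0.459] rot [0.0, 0.0, 0.0] -> [ 0.454  -0.2759 -0.0067]
```

Emit:
{"api": "servo_tool", "payload": {"rows": [{"offset": [0, 0, -0.15], "delta_rot": [0, 0, 0], "fingers": 1}, {"offset": [0.02, 0, -0.4], "delta_rot": [0, 0, 0], "fingers": 1}, {"offset": [0.06, 0, -0.7], "delta_rot": [0, 0, 0], "fingers": 1}, {"offset": [0.106, 0, -1], "delta_rot": [0, 0, 0], "fingers": 1}, {"offset": [0.106, 0, -1], "delta_rot": [0, 0, 0], "fingers": 1}]}}

```text
clock: 28.1
position: [0.5931, 0.0395, 0.146]
orientation: [0.035, 2.991, 0.001]
force: [-0.2, -0.1, -1.1]
finger_gap: 0.01
finger_force: 30.0
```

Emit:
{"api": "servo_tool", "payload": {"rows": [{"offset": [0.05, 0, -0.2], "delta_rot": [0, 0, 0], "fingers": 1}, {"offset": [0.12, -0.23, -0.4], "delta_rot": [0, 0, -0.001], "fingers": 1}, {"offset": [0.2, -0.46, -0.4], "delta_rot": [0, 0, -0.002], "fingers": 1}, {"offset": [0.28, -0.7, -0.4], "delta_rot": [0, 0, -0.003], "fingers": 1}, {"offset": [0.36, -0.93, -0.4], "delta_rot": [-0.0005, 0, -0.0033], "fingers": 1}]}}

```text
clock: 28.6
position: [0.525, -0.0999, 0.1877]
orientation: [0.002, 3.004, 0.003]
force: [0.0, -0.8, -2.1]
finger_gap: 0.0097
finger_force: 30.0
```

Emit:
{"api": "servo_tool", "payload": {"rows": [{"offset": [0.11, -0.23, -0.015], "delta_rot": [0, 0, -0.001], "fingers": 1}, {"offset": [0.22, -0.46, -0.03], "delta_rot": [0, 0, -0.002], "fingers": 1}, {"offset": [0.33, -0.7, -0.045], "delta_rot": [0, 0, -0.003], "fingers": 1}, {"offset": [0.444, -0.935, -0.06], "delta_rot": [-0.0005, 0, -0.0035], "fingers": 1}, {"offset": [0.444, -0.935, -0.06], "delta_rot": [-0.0005, 0, -0.0035], "fingers": 1}, {"offset": [0.444, -0.935, -0.06], "delta_rot": [-0.0005, 0, -0.0035], "fingers": 1}]}}

```text
clock: 29.2
position: [0.4578, -0.2394, 0.187]
orientation: [-0.026, 3.004, 0.007]
force: [0.5, 0.5, -1.7]
finger_gap: 0.0098
finger_force: 30.0
```

Run:
```python
from h import *
s=st();print(s['finger_force'],s['q']);z=.0354
r.camera('wrist');look('wrist',['carrier_sink_front','carrier_cam_front','carrier_sink_fin','carrier_cam_fin'],1)
plan([((.448,-.276,z+.05),.017,8),((.448,-.276,z+.0005),.017,8)])
```

```text
29.2 [ 0.4578 -0.2394  0.187 ] 
 [[-0.99  -0.018  0.137]
 [-0.017  1.     0.006]
 [-0.137  0.004 -0.991]] [ 0.5  0.5 -1.7] 0.0098
29.999810457229614 [-0.61017152 -0.2548097   1.56231     0.0842834   1.72455414 -2.18092119]
carrier_sink_front [(0.59, [310.0, 180.0], [0.4931, -0.2473, 0.003])]
carrier_cam_front [(0.64, [260.0, 179.0], [0.4921, -0.3087, 0.003])]
carrier_sink_fin [(0.78, [308.0, 197.0], [0.5021, -0.2483, 0.034])]
carrier_cam_fin [(0.96, [258.0, 199.0], [0.5051, -0.3072, 0.034])]
off [0.171, -0.255, 0.953] rot [0.0005, -0.0002, 0.0007] -> [ 0.454  -0.2759  0.0428]
off [0.046, 0.0, 0.327] rot [0.0, 0.0, 0.0] -> [ 0.454  -0.2759 -0.0067]
```

Emit:
{"api": "servo_tool", "payload": {"rows": [{"offset": [0.09, -0.13, 0.3], "delta_rot": [0, 0, 0], "fingers": 1}, {"offset": [0.171, -0.255, 0.6], "delta_rot": [0, 0, 0.0007], "fingers": 1}, {"offset": [0.171, -0.255, 0.85], "delta_rot": [0, 0, 0.0007], "fingers": 1}, {"offset": [0.171, -0.255, 0.953], "delta_rot": [0, 0, 0.0007], "fingers": 1}, {"offset": [0.171, -0.255, 0.953], "delta_rot": [0, 0, 0.0007], "fingers": 1}]}}

```text
clock: 29.95
position: [0.4526, -0.2753, 0.0404]
orientation: [-0.025, 3.007, 0.011]
force: [-0.1, -0.5, -1.3]
finger_gap: 0.0098
finger_force: 30.0
```

Emit:
{"api": "servo_tool", "payload": {"rows": [{"offset": [0.014, 0, 0.1], "delta_rot": [0, 0, 0], "fingers": 1}, {"offset": [0.028, 0, 0.2], "delta_rot": [0, 0, 0], "fingers": 1}, {"offset": [0.036, 0, 0.26], "delta_rot": [0, 0, 0], "fingers": 1}, {"offset": [0.041, 0, 0.295], "delta_rot": [0, 0, 0], "fingers": 1}, {"offset": [0.041, 0, 0.295], "delta_rot": [0, 0, 0], "fingers": 1}]}}

```text
clock: 30.45
position: [0.4529, -0.2767, -0.0025]
orientation: [-0.023, 3.004, 0.007]
force: [0.0, 0.1, -2.0]
finger_gap: 0.01
finger_force: 30.0
```

Run:
```python
from h import *
s=st();z=.0354
r.camera('wrist');look('wrist',['carrier_sink_front','carrier_cam_front','straightedge_fin','straightedge','carrier_sink_fin','carrier_cam_fin'],1)
plan([((.448,-.277,z),.017,8)])
```

```text
30.45 [ 0.4529 -0.2767 -0.0025] 
 [[-0.99  -0.016  0.137]
 [-0.015  1.     0.006]
 [-0.137  0.003 -0.991]] [ 0.   0.1 -2. ] 0.01
carrier_sink_front []
carrier_cam_front []
straightedge_fin [(0.95, [319.0, 257.0], [0.4507, -0.2761, 0.034])]
straightedge [(0.71, [321.0, 248.0], [0.4666, -0.2742, -0.0])]
carrier_sink_fin []
carrier_cam_fin []
off [0.003, 0.003, 0.041] rot [0.0003, -0.0001, -0.0003] -> [ 0.454  -0.2769 -0.0072]
```

Emit:
{"api": "servo_tool", "payload": {"rows": [{"offset": [0, 0, 0.015], "delta_rot": [0, 0, 0], "fingers": 1}, {"offset": [0.003, 0, 0.03], "delta_rot": [0, 0, 0], "fingers": 1}, {"offset": [0.003, 0, 0.034], "delta_rot": [0, 0, 0], "fingers": 1}, {"offset": [0.003, 0, 0.034], "delta_rot": [0, 0, 0], "fingers": 1}]}}

```text
clock: 31.2
position: [0.4535, -0.2769, -0.0069]
orientation: [-0.023, 3.004, 0.006]
force: [-0.7, 0.5, -0.7]
finger_gap: 0.0094
finger_force: 30.0
```

Emit:
{"api": "servo_tool", "payload": {"rows": [{"offset": [-0.007, 0, 0.001], "delta_rot": [0, 0, 0], "fingers": 1}, {"offset": [-0.013, 0, 0.002], "delta_rot": [0, 0, 0], "fingers": 1}, {"offset": [-0.02, 0, 0.003], "delta_rot": [0, 0, 0], "fingers": 1}, {"offset": [-0.02, 0, 0.003], "delta_rot": [0, 0, 0], "fingers": 1}]}}

```text
clock: 31.6
position: [0.4567, -0.2769, -0.0069]
orientation: [-0.023, 3.003, 0.006]
force: [0.6, 0.2, -1.2]
finger_gap: 0.0097
finger_force: 30.0
```

Emit:
{"api": "servo_tool", "payload": {"rows": [{"offset": [-0.007, 0, 0.001], "delta_rot": [0, 0, 0], "fingers": 1}, {"offset": [-0.01, 0, 0.0015], "delta_rot": [0, 0, 0], "fingers": 1}, {"offset": [-0.01, 0, 0.0015], "delta_rot": [0, 0, 0], "fingers": 1}]}}

```text
clock: 31.9
position: [0.4582, -0.2769, -0.0069]
orientation: [-0.023, 3.003, 0.006]
force: [-0.1, 0.3, -1.3]
finger_gap: 0.0096
finger_force: 30.0
```

Emit:
{"api": "servo_tool", "payload": {"rows": [{"offset": [-0.007, 0, 0.008], "delta_rot": [0, 0, 0], "fingers": 1}, {"offset": [-0.013, 0, 0.009], "delta_rot": [0, 0, 0], "fingers": 1}, {"offset": [-0.013, 0, 0.009], "delta_rot": [0, 0, 0], "fingers": 1}]}}

```text
clock: 32.2
position: [0.4601, -0.2773, -0.0071]
orientation: [-0.023, 3.004, 0.004]
force: [-5.8, 1.0, 5.4]
finger_gap: 0.0098
finger_force: 30.0
```

Emit:
{"api": "servo_tool", "payload": {"rows": [{"offset": [-0.007, 0, 0.001], "delta_rot": [0, 0, 0], "fingers": 1}, {"offset": [-0.01, 0, 0.0015], "delta_rot": [0, 0, 0], "fingers": 1}, {"offset": [-0.01, 0, 0.0015], "delta_rot": [0, 0, 0], "fingers": 1}]}}

```text
clock: 32.5
position: [0.4605, -0.2774, -0.007]
orientation: [-0.023, 3.006, 0.004]
force: [-10.6, 1.6, 9.4]
finger_gap: 0.0098
finger_force: 30.0
```

Emit:
{"api": "servo_tool", "payload": {"rows": [{"offset": [0.006, 0, -0.004], "delta_rot": [0, 0, 0], "fingers": 1}, {"offset": [0.006, 0, -0.004], "delta_rot": [0, 0, 0], "fingers": 0.32}, {"offset": [0.006, 0, -0.004], "delta_rot": [0, 0, 0], "fingers": 0.32}, {"offset": [0.006, 0, -0.004], "delta_rot": [0, 0, 0], "fingers": 0.32}, {"offset": [0.006, 0, -0.004], "delta_rot": [0, 0, 0], "fingers": 0.32}, {"offset": [0.006, 0, -0.15], "delta_rot": [0, 0, 0], "fingers": 0.32}, {"offset": [0.006, 0, -0.45], "delta_rot": [0, 0, 0], "fingers": 0.32}, {"offset": [0.006, 0, -0.75], "delta_rot": [0, 0, 0], "fingers": 0.32}, {"offset": [0.006, 0, -1], "delta_rot": [0, 0, 0], "fingers": 0.32}, {"offset": [0.006, 0, -1], "delta_rot": [0, 0, 0], "fingers": 0.32}]}}

```text
clock: 33.5
position: [0.4422, -0.2795, 0.1479]
orientation: [-0.023, 2.995, -0.005]
force: [1.0, -0.6, 1.0]
finger_gap: 0.0296
finger_force: 0.0
```

Run:
```python
from h import *
s=st();snap('wrist','w7.png');look('wrist',['carrier_sink_front','carrier_cam_front','straightedge_fin','straightedge','carrier_sink_fin','carrier_cam_fin','start_top','bridge_edge'],1)
cal=r.get_calibration('wrist');g=cv2.cvtColor(cv2.imread('pics/w7.png'),cv2.COLOR_BGR2GRAY)
q=proj(cal,[[.448,-.345,.008],[.448,-.21,.008],[.47,-.345,.008],[.494,-.33,.007],[.494,-.305,.007],[.494,-.25,.007],[.494,-.225,.007]]);print(np.round(q))
for X in (-.33,-.298,-.255,-.225):
    xs=np.arange(.435,.512,.003);P=proj(cal,np.c_[xs,0*xs+X,0*xs+.007]);print(X,[int(g[int(round(v)),int(round(u))]) if 0<=v<400 else -1 for u,v in P])
v=.46;ys=np.arange(-.36,-.19,.004);P=proj(cal,np.c_[0*ys+v,ys,0*ys+.008]);print([int(g[int(round(b)),int(round(a))]) for a,b in P])
```

```text
33.5 [ 0.4422 -0.2795  0.1479] 
 [[-0.989 -0.015  0.146]
 [-0.016  1.    -0.002]
 [-0.146 -0.005 -0.989]] [ 1.  -0.6  1. ] 0.0296
carrier_sink_front [(0.96, [344.0, 205.0], [0.4898, -0.2489, 0.003])]
carrier_cam_front [(0.94, [293.0, 204.0], [0.4897, -0.3061, 0.003])]
straightedge_fin [(0.96, [320.0, 183.0], [0.4513, -0.2765, 0.034])]
straightedge [(0.74, [322.0, 183.0], [0.4646, -0.2738, 0.0])]
carrier_sink_fin [(0.94, [348.0, 225.0], [0.4988, -0.2459, 0.034])]
carrier_cam_fin [(0.9, [288.0, 228.0], [0.5026, -0.3097, 0.034])]
start_top [(0.62, [276.0, 351.0], [0.547, -0.3096, 0.151])]
bridge_edge [(0.63, [320.0, 279.0], [0.5055, -0.2758, 0.115])]
[[252. 174.]
 [381. 176.]
 [254. 193.]
 [269. 213.]
 [292. 213.]
 [341. 214.]
 [364. 214.]]
-0.33 [73, 71, 115, 255, 255, 255, 255, 255, 255, 255, 255, 255, 255, 255, 255, 255, 255, 255, 164, 159, 160, 125, 96, 77, 160, 166]
-0.298 [48, 50, 143, 208, 201, 203, 254, 255, 255, 255, 255, 255, 255, 255, 255, 255, 255, 240, 195, 140, 142, 139, 139, 197, 187, 142]
-0.255 [46, 59, 137, 206, 204, 204, 203, 255, 255, 255, 255, 255, 255, 255, 255, 255, 255, 251, 206, 206, 205, 205, 204, 206, 185, 142]
-0.225 [44, 57, 175, 206, 204, 242, 255, 255, 255, 255, 255, 255, 255, 255, 255, 255, 255, 202, 203, 203, 204, 203, 203, 204, 143, 144]
[74, 73, 69, 73, 71, 72, 223, 255, 255, 255, 255, 255, 255, 255, 255, 255, 255, 255, 255, 255, 255, 207, 205, 215, 255, 255, 255, 255, 255, 255, 255, 255, 255, 255, 255, 255, 255, 255, 74, 71, 75, 72, 72]
```

Run:
```python
from h import *
plan([((.5517,-.313,.198),.017,10),((.5517,-.313,.158),.017,10)])
```

```text
off [-0.799, -0.25, -0.003] rot [0.0006, -0.0061, -0.0003] -> [ 0.5592 -0.3129  0.1557]
off [0.046, 0.0, 0.263] rot [0.0, 0.0, 0.0] -> [ 0.5592 -0.3129  0.1157]
```

Emit:
{"api": "servo_tool", "payload": {"rows": [{"offset": [0, 0, -0.08], "delta_rot": [0, 0, 0], "fingers": 1}, {"offset": [-0.3, -0.1, -0.08], "delta_rot": [0, -0.003, 0], "fingers": 1}, {"offset": [-0.55, -0.18, -0.05], "delta_rot": [0, -0.006, 0], "fingers": 1}, {"offset": [-0.799, -0.25, -0.003], "delta_rot": [0, -0.0061, 0], "fingers": 1}, {"offset": [-0.799, -0.25, -0.003], "delta_rot": [0, -0.0061, 0], "fingers": 1}, {"offset": [-0.799, -0.25, -0.003], "delta_rot": [0, -0.0061, 0], "fingers": 1}]}}

```text
clock: 34.55
position: [0.5595, -0.3132, 0.1566]
orientation: [-0.024, 2.967, 0.008]
force: [-0.3, 0.8, -0.0]
finger_gap: 0.0006
finger_force: 0.0
```

Run:
```python
from h import *
s=st();r.camera('top');look('top',['start_top','flux_bottle','solder_reel','adapter'],2)
r.camera('wrist');look('wrist',['start_top'],2)
```

```text
34.55 [ 0.5595 -0.3132  0.1566] 
 [[-0.985 -0.016  0.174]
 [-0.015  1.     0.007]
 [-0.174  0.004 -0.985]] [-0.3  0.8 -0. ] 0.0006
start_top [(0.5, [366.0, 193.0], [0.5032, -0.2789, 0.151])]
flux_bottle [(0.44, [414.0, 221.0], [0.4194, -0.4737, 0.0])]
solder_reel [(0.58, [359.0, 213.0], [0.4523, -0.2714, 0.0]), (0.44, [417.0, 245.0], [0.3317, -0.48, 0.0])]
adapter [(0.2, [419.0, 243.0], [0.3397, -0.4892, 0.0])]
start_top [(0.81, [318.0, 213.0], [0.5508, -0.3128, 0.151])]
```

Emit:
{"api": "servo_tool", "payload": {"rows": [{"offset": [0.015, 0, 0.085], "delta_rot": [0, 0, 0], "fingers": 1}, {"offset": [0.028, 0, 0.16], "delta_rot": [0, 0, 0], "fingers": 1}, {"offset": [0.032, 0, 0.184], "delta_rot": [0, 0, 0], "fingers": 1}, {"offset": [0.032, 0, 0.184], "delta_rot": [0, 0, 0], "fingers": 1}]}}

```text
clock: 35.3
position: [0.5588, -0.3127, 0.1273]
orientation: [-0.022, 2.968, 0.009]
force: [0.3, -1.0, 0.0]
finger_gap: 0.0003
finger_force: 0.0
```

Emit:
{"api": "servo_tool", "payload": {"rows": [{"offset": [0.0035, 0, 0.02], "delta_rot": [0, 0, 0], "fingers": 1}, {"offset": [0.007, 0, 0.039], "delta_rot": [0, 0, 0], "fingers": 1}, {"offset": [0.007, 0, 0.039], "delta_rot": [0, 0, 0], "fingers": 1}]}}

```text
clock: 35.6
position: [0.5595, -0.3132, 0.1231]
orientation: [-0.023, 2.965, 0.006]
force: [-0.9, 0.3, -0.0]
finger_gap: 0.0006
finger_force: 0.0
```

Emit:
{"api": "servo_tool", "payload": {"rows": [{"offset": [0.0023, 0, 0.013], "delta_rot": [0, 0, 0], "fingers": 1}, {"offset": [0.0035, 0, 0.02], "delta_rot": [0, 0, 0], "fingers": 1}, {"offset": [0.0035, 0, 0.02], "delta_rot": [0, 0, 0], "fingers": 1}]}}

```text
clock: 35.9
position: [0.5597, -0.3133, 0.1206]
orientation: [-0.023, 2.965, 0.006]
force: [-0.0, 1.4, 1.9]
finger_gap: 0.0006
finger_force: 0.7
```

Emit:
{"api": "servo_tool", "payload": {"rows": [{"offset": [0.0035, 0, 0.02], "delta_rot": [0, 0, 0], "fingers": 1}, {"offset": [0.006, 0, 0.034], "delta_rot": [0, 0, 0], "fingers": 1}, {"offset": [0.006, 0, 0.034], "delta_rot": [0, 0, 0], "fingers": 1}]}}

```text
clock: 36.2
position: [0.5597, -0.3133, 0.1155]
orientation: [-0.023, 2.964, 0.005]
force: [-0.1, 0.1, 3.9]
finger_gap: 0.0005
finger_force: 2.1
```

Emit:
{"api": "servo_tool", "payload": {"rows": [{"offset": [0.0012, 0, 0.007], "delta_rot": [0, 0, 0], "fingers": 1}, {"offset": [0.0018, 0, 0.01], "delta_rot": [0, 0, 0], "fingers": 1}, {"offset": [0.0018, 0, 0.01], "delta_rot": [0, 0, 0], "fingers": 1}]}}

```text
clock: 36.5
position: [0.5598, -0.3134, 0.1146]
orientation: [-0.023, 2.964, 0.005]
force: [-0.9, 0.4, 5.1]
finger_gap: 0.0004
finger_force: 2.9
```

Emit:
{"api": "servo_tool", "payload": {"rows": [{"offset": [0.0012, 0, 0.007], "delta_rot": [0, 0, 0], "fingers": 1}, {"offset": [0.0023, 0, 0.013], "delta_rot": [0, 0, 0], "fingers": 1}, {"offset": [0.0023, 0, 0.013], "delta_rot": [0, 0, 0], "fingers": 1}, {"offset": [0.0023, 0, 0.013], "delta_rot": [0, 0, 0], "fingers": 1}]}}

```text
clock: 36.9
position: [0.5599, -0.3134, 0.1143]
orientation: [-0.023, 2.963, 0.004]
force: [-3.9, 2.4, 12.1]
finger_gap: 0.0003
finger_force: 5.8
```

Emit:
{"api": "servo_tool", "payload": {"rows": [{"offset": [-0.02, 0, -0.1], "delta_rot": [0, 0, 0], "fingers": 1}, {"offset": [0.1, 0.1, -0.4], "delta_rot": [0, 0, 0], "fingers": 1}, {"offset": [0.6, 0.2, -0.6], "delta_rot": [0, 0, 0], "fingers": 1}, {"offset": [0.8, 0.2, -0.6], "delta_rot": [0, 0, 0], "fingers": 1}, {"offset": [0.8, 0.2, -0.6], "delta_rot": [0, 0, 0], "fingers": 1}, {"offset": [0.8, 0.2, -0.6], "delta_rot": [0, 0, 0], "fingers": 1}]}}

```text
clock: 37.5
position: [0.4243, -0.2857, 0.1799]
orientation: [-0.02, 2.964, 0.005]
force: [0.2, -0.8, 0.1]
finger_gap: 0.0004
finger_force: 0.0
```

Run:
```python
from h import *
s=st();snap('wrist','w8.png');look('wrist',['carrier_sink_front','carrier_cam_front','straightedge_fin','straightedge','carrier_sink_fin','carrier_cam_fin','flux_bottle','solder_reel'],1)
cal=r.get_calibration('wrist');g=cv2.cvtColor(cv2.imread('pics/w8.png'),cv2.COLOR_BGR2GRAY)
for X in (-.33,-.298,-.255,-.225):
    xs=np.arange(.435,.512,.003);P=proj(cal,np.c_[xs,0*xs+X,0*xs+.007]);print(X,[int(g[int(round(v)),int(round(u))]) if 0<=v<400 else -1 for u,v in P])
```

```text
37.5 [ 0.4243 -0.2857  0.1799] 
 [[-0.984 -0.014  0.176]
 [-0.013  1.     0.004]
 [-0.176  0.002 -0.984]] [ 0.2 -0.8  0.1] 0.0004
carrier_sink_front [(0.79, [344.0, 199.0], [0.4886, -0.2523, 0.003])]
carrier_cam_front [(0.94, [298.0, 204.0], [0.4972, -0.3088, 0.003])]
straightedge_fin [(0.8, [325.0, 183.0], [0.4546, -0.2766, 0.034])]
straightedge [(0.64, [325.0, 184.0], [0.4699, -0.2763, 0.0])]
carrier_sink_fin [(0.63, [350.0, 221.0], [0.5027, -0.2468, 0.034])]
carrier_cam_fin [(0.62, [297.0, 220.0], [0.5019, -0.309, 0.034])]
flux_bottle [(0.7, [157.0, 143.0], [0.4212, -0.471, 0.0])]
solder_reel [(0.76, [137.0, 71.0], [0.3444, -0.4755, 0.0])]
-0.33 [73, 71, 71, 71, 100, 225, 255, 255, 255, 255, 255, 255, 255, 255, 255, 255, 255, 255, 255, 255, 247, 206, 206, 205, 205, 206]
-0.298 [60, 72, 73, 72, 108, 223, 255, 255, 255, 255, 255, 255, 255, 255, 255, 255, 255, 255, 255, 255, 245, 141, 142, 143, 143, 158]
-0.255 [44, 48, 73, 73, 137, 255, 255, 255, 255, 255, 255, 255, 255, 255, 255, 255, 255, 255, 255, 255, 188, 192, 191, 189, 204, 204]
-0.225 [49, 60, 68, 73, 142, 255, 255, 255, 255, 255, 255, 255, 255, 255, 255, 255, 255, 255, 255, 255, 196, 203, 202, 202, 203, 202]
```

```bash
python3 -c "
from station import r
print(r.close_job())"
```

```text
the job is handed in; nothing more can be done
None
```

I handed the job in at about 37.5 s. Both carriers are home in their bays (heat sink left, camera right), the straightedge lies flush against them, and the button was pressed until it bottomed. The bottle and reel have not moved; the adapter was not re-checked at the end. The hand-in gave no verdict.

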